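# Put the take-apart town house back together on its plot

### The job

Rebuild the take-apart town-house model on its plot, one part at a time from the bottom up: the grey ground floor onto the plot, then the white first floor, then the timber top floor and last the dark roof. Seat every part fully down over the stair-core stub beneath it, with the rear walls in line and the terraces facing the street (the end with the trees), setting it down without dropping it. Leave the glue bottle, the masking tape and the little grey block where they are.

Things in the scene. Friction and masses are not known exactly. Their poses are not given: they have to be found in the camera images.
- plot_base: Plot: fixed wooden base, lawn, two small trees at the street end; like the parts it starts at z 7 mm. 130 x 90 x 10 mm; origin: centre of underside, +x to the rear (away from trees), within 7 deg of room +x. Grey pad 100 x 54 mm, top at z 12. White stub on it at x +36, y 0: 14 x 20 mm (x by y), 10 high, upper 6 tapered to 8 x 14. Ground floor's origin when seated: x +5, y 0, z 12 mm, same heading.
- ground_floor: Ground floor: longest storey, grey walls, open top, timber deck at the front (-x). 100 x 54 mm (x by y), walls 20 high, 80 g; grip across the 54. Origin: centre of underside; +x to the rear. Stair core at x +31, y 0: 20 x 26 mm opening underneath, on top a white stub 14 x 20, 10 mm high, upper 6 tapered to 8 x 14. Seated first floor's origin: x +10, y 0, z 20 mm, same heading.
- first_floor: First floor: middle-sized storey, white walls, open top, timber deck at the front (-x). 80 x 54 mm (x by y), walls 20 high, 80 g; grip across the 54. Origin: centre of underside; +x to the rear. Stair core at x +21, y 0: 20 x 26 mm opening underneath, on top a white stub 14 x 20, 10 mm high, upper 6 tapered to 8 x 14. Seated top floor's origin: x +9, y 0, z 20 mm, same heading.
- top_floor: Top floor: shortest storey, brown timber walls, open top, no deck. 62 x 54 mm (x by y), walls 20 high, 80 g; grip across the 54. Origin: centre of underside; +x to the rear. Stair core at x +12, y 0: 20 x 26 mm opening underneath, on top a white stub 14 x 20, 10 mm high, upper 6 tapered to 8 x 14. Seated roof's origin: x 0, y 0, z 20 mm, same heading.
- roof: Flat roof: dark slab with low parapet, roof light at the front (-x), box (24 x 30 mm, top at z 22) towards the rear. 62 x 54 mm (x by y), edge 10 mm high, 60 g; grip the edge across the 54, tips near the underside. Origin: centre of underside; +x to the rear. Box centre at x +12, y 0; under it an opening 20 x 26 mm, 19 deep, for the stub.
- glue_bottle: Bystander: small white glue bottle with a yellow band and pointed nozzle, standing, 34 mm across, 92 mm tall; origin at the centre of its underside.
- masking_tape: Bystander: roll of masking tape lying flat, 92 mm across, 24 mm high; origin at the centre of its underside.
- house_block_b: Bystander: little light-grey massing block with a gable roof, 32 x 54 x 36 mm; origin at the centre of its underside.

How it is judged:
By the outcome, as a careful person would: the job done as asked, in the order asked, and still so for the second after the job is handed in, with the robot touching nothing.
It also fails if it takes over 99 s, if anything falls off the work surface, if the arm or the gripper's body presses on something with over 40 N, if the wrist force passes 120 N, or if a joint passes its speed limit or range.

### The arm

A 6-joint arm with a two-finger parallel gripper is mounted at the origin on a cart in front of the work surface, level with it; the furniture and walls round the work are solid. World frame = base frame: x ahead of the robot, y to its left, z up, the work surface at z = 0. Lengths are in m, angles in rad, forces in N, time in s.
With the tool pointing down it reaches from about 0.375 to 0.975 m from the base axis. Payload 3.8 kg.
Tool frame: the origin (TCP) lies on the centre line of the jaws, within the pads' length; the fingertips stand 25 mm ahead of it and the grasp point (between the pads) lies 6 mm ahead of it; z points along the fingers, y is the direction in which the jaws open and shut (so a half turn about z gives the same grasp; the last joint's range is limited). The gripper opens to 85 mm and grips with 20 to 120 N. Pads are 22 mm wide; open, the fingers measure 114 mm over their backs; the gripper's body (76 mm by 85 mm) begins 54 mm behind the grasp point. The pads swing forward as they close: fully open they stand 13 mm farther back than shut.
Start: joints at [1.284, 0.264, 1.604, -0, 1.274, -0.037], TCP at [0.167, 0.654, 0.256] pointing down, gripper open.
Joint ranges: [-2.63, 2.63], [-0.94, 2.18], [0.31, 2.57], [-1.31, 4.45], [0, 2.66], [-2.55, 2.55]. Speed limits (rad/s): [2.57, 2.57, 3.14, 3.14, 3.14, 3.14].

### API

Orientations are given as a rotation vector (axis times angle).
In Python, from workcell import bot gives the robot as it stands.
- The arm moves only by the tool servo_tool, never from a script. Its argument "moves" is a list of rows, each a list of 3 entries, a list of its own where there are three numbers: the closure in counts, from 0 (fully open) to 255 (shut), then the shift along the tool's x, y, z in m, then the turn about the tool's z in rad. A call has exactly 8 rows; each row shifts and turns the pose as measured when the row begins, along the tool's axes as they then stand; what a row does not reach is not made up. A row lasts 1/12 s, in which the tool goes at most 41.7 mm and 7.16 degrees, less where a joint would pass 70% of its speed; a pose out of reach is approached as far as the arm can. A call is refused whole if a number of a shift passes 0.0417 or a number of a turn 0.125, either way. A call with a gripper value outside its range is refused whole. The fingers move at their own pace and stop on an object; "newtons" is the grip in N (left out, the last holds). Time passes only in rows, so rows that do not move let the fingers close, or fill a call up. It gives the time, the measured TCP pose, the force and the opening at its end, in the units of the state.
- bot.read_state(): the state, without advancing time (a new reading comes with each control period).
- bot.read_camera(name): name is "scene" or "top" or "wrist"; returns a dict with "pixels" (400x640x3 uint8, red, green, blue), "depth" (400x640 float32, m along the optical axis (not along the pixel's ray), 0 where there is no reading), "intrinsics" (3x3 intrinsics, pixels), "R" (3x3) and "t" (3): a world point X has camera coordinates R X + t. Camera axes: x right, y down, z forward; pixel columns grow to the right and rows downward; lengths in m; the calibration is good to about 2 mm. A picture is of the moment at which its call begins.
- bot.finish_job(): hands the job in, once; it reports no verdict.
The state is a dict: "time": time; "q": joint angles; "joint_vel": joint speeds; "joint_torque": joint torques, N m; "tool_pos": TCP position; "tcp_rot": TCP orientation; "wrist_force": force on the tool from outside, world axes, zero at the start; "torque": the same for the moment, N m; "width": opening from 0.0 (shut) to 1.0 (fully open).
Only numpy, scipy, OpenCV 4.12 (cv2) and the standard library are available. Lean on these libraries where they do the work, as an engineer would, in place of code of your own. Each camera call takes 0.05 s, during which the arm holds its last target.

## Working session

There is one attempt and no reset: what is moved stays moved. The work goes in short steps, Python scripts to look and compute and a tool call to move; the robot and the scene stay as the last step left them, time stands still between calls to the robot, and variables do not carry over. Pictures are saved under pics/ and viewed, and the job is handed in when it is done.

Besides the shell and the picture viewer there is one more tool, called after "Emit:" by a JSON object that holds its "fn" and its "kwargs". servo_tool: Moves the arm, as the interface text tells. Its arguments: {"type":"object","properties":{"moves":{"type":"array","items":{"type":"array"}},"newtons":{"type":"number"}},"required":["moves"]}

```bash
mkdir -p pics; ls; python3 - <<'E'
from workcell import bot
import cv2,numpy as np
s=bot.read_state(); print(s)
for n in ["scene","top","wrist"]:
    c=bot.read_camera(n); cv2.imwrite(f"pics/{n}0.png",c["pixels"][:,:,::-1]); np.savez(f"{n}0.npz",**c)
    print(n,c["intrinsics"].tolist(),np.round(c["R"],4).tolist(),c["t"].tolist())
E
```

```text
pics
{'time': 0.0, 'q': array([ 1.28409941e+00,  2.64760944e-01,  1.60537196e+00,  5.51514443e-06,
        1.27366743e+00, -3.69106324e-02]), 'joint_vel': array([ 0.00031501, -0.00153889,  0.00050473, -0.0003921 ,  0.00126442,
        0.00076289]), 'joint_torque': array([ 8.60085584e-04, -5.15099680e+01, -3.67313576e+01, -2.29100197e-04,
        1.27693152e-02, -2.08193177e-05]), 'tool_pos': array([0.16667723, 0.6534129 , 0.25495779]), 'tcp_rot': array([-0.39130148, -3.11676253,  0.00342078]), 'wrist_force': array([-0.28127403, -0.06957134, -0.40987551]), 'torque': array([0.0181815 , 0.03661337, 0.00359178]), 'width': 1.001250370590085}
scene [[461.82527589071464, 0.0, 321.45802044779583], [0.0, 461.82527589071464, 193.03246167684668], [0.0, 0.0, 1.0]] [[0.8024, -0.5965, 0.0178], [-0.28, -0.4025, -0.8715], [0.527, 0.6944, -0.49]] [-0.24613714246508842, 0.35046248959995807, 0.3232191919583614]
top [[519.9750973456038, 0.0, 310.683278028376], [0.0, 519.9750973456038, 192.76367444899424], [0.0, 0.0, 1.0]] [[-0.0044, -1.0, 0.0032], [-0.9909, 0.0039, -0.1345], [0.1344, -0.0037, -0.9909]] [0.3837171260858531, 0.5714712165796751, 1.005392883412616]
wrist [[323.286143993843, 0.0, 320.2802510600036], [0.0, 323.286143993843, 194.22663093942523], [0.0, 0.0, 1.0]] [[0.2478, 0.9688, -0.0022], [0.9285, -0.2368, 0.2861], [0.2767, -0.0729, -0.9582]] [-0.6737845096197398, -0.0362749572045505, 0.3798206475045811]
```

View pics/top0.png

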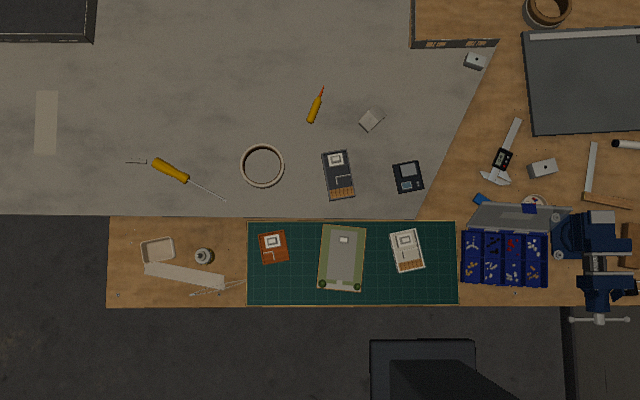

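View pics/scene0.png

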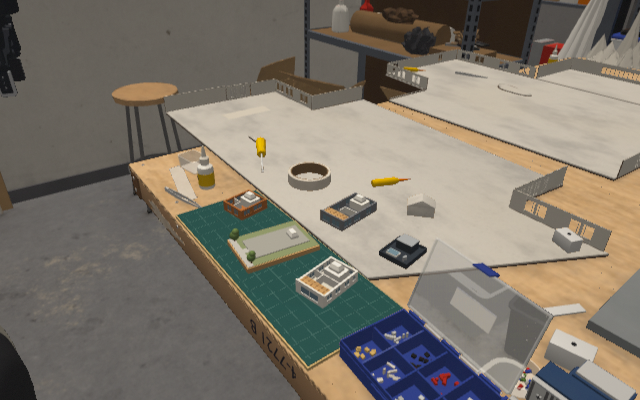

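View pics/wrist0.png

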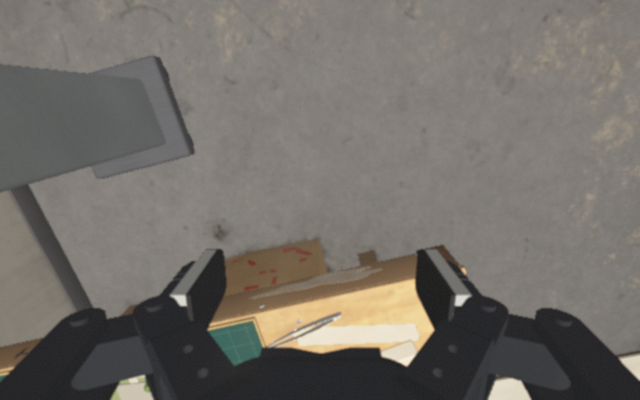

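```bash
cat > h.py <<'E'
import numpy as np,cv2
def world(c):
    K,R,t=c["intrinsics"],c["R"],c["t"]; d=c["depth"]
    v,u=np.mgrid[0:400,0:640]
    X=np.stack([(u-K[0,2])/K[0,0]*d,(v-K[1,2])/K[1,1]*d,d],-1)
    return (X-t)@R   # R^T(X-t)
def ray(c,uv,z):
    K,R,t=c["intrinsics"],c["R"],c["t"]
    uv=np.atleast_2d(np.asarray(uv,float))
    d=np.c_[(uv-K[[0,1],[2,2]])/K[0,0],np.ones(len(uv))]@R; o=-R.T@t
    return o+d*((z-o[2])/d[:,2])[:,None]
E
python3 - <<'E'
from h import *
c=dict(np.load("top0.npz")); W=world(c)
for n,(u,v) in dict(board=(300,120),mat=(300,280),plot=(342,265),lawn=(325,260),wood=(180,230)).items(): print(n,np.round(W[v,u],4), c["depth"][v,u])
boxes=dict(top=(255,225,292,268),plot=(312,220,372,298),first=(385,222,430,278),ground=(315,142,360,206),roof=(388,152,430,200))
for n,(a,b,e,f) in boxes.items():
    w=W[b:f,a:e]; m=((w[...,2]>0.0135)).astype(np.uint8)
    if n=="plot": m=(w[...,2]>0.0125).astype(np.uint8)
    k,l,st,_=cv2.connectedComponentsWithStats(m); i=1+np.argmax(st[1:,4])
    p=w[l==i]; r=cv2.minAreaRect(p[:,:2].astype(np.float32)*1000); print(n,len(p),np.round(r[0],1),np.round(r[1],1),round(r[2],1),'z pct',np.round(np.percentile(p[:,2],[2,50,90,98]),4))
im=c["pixels"][:,:,::-1]
cv2.imwrite("pics/crop0.png",cv2.resize(im[140:300,240:440],None,fx=4,fy=3.75*4/3.75,interpolation=2)[:600])
E
```

```text
board [0.7321 0.4031 0.0068] 1.0955766
mat [0.3994 0.4036 0.0063] 1.051366
plot [0.4292 0.3191 0.0193] 1.0428165
lawn [0.4393 0.353  0.0155] 1.0478178
wood [ 0.502   0.651  -0.0016] 1.0720756
top 227 [466.6 457.4] [62. 54.] 10.8 z pct [0.0137 0.0256 0.0289 0.0302]
plot 2885 [445.9 329.4] [108.1 130.2] 83.8 z pct [0.0138 0.018  0.0213 0.0361]
first 482 [441.5 272.4] [ 80.  224.4] 11.9 z pct [0.0145 0.0266 0.0295 0.0314]
ground 724 [548.6 333. ] [ 77.7 242. ] 83.5 z pct [0.0142 0.0267 0.0313 0.0382]
roof 543 [546.9 279.1] [ 77.2 302. ] 32.7 z pct [0.0137 0.0176 0.0306 0.0336]
```

View pics/crop0.png

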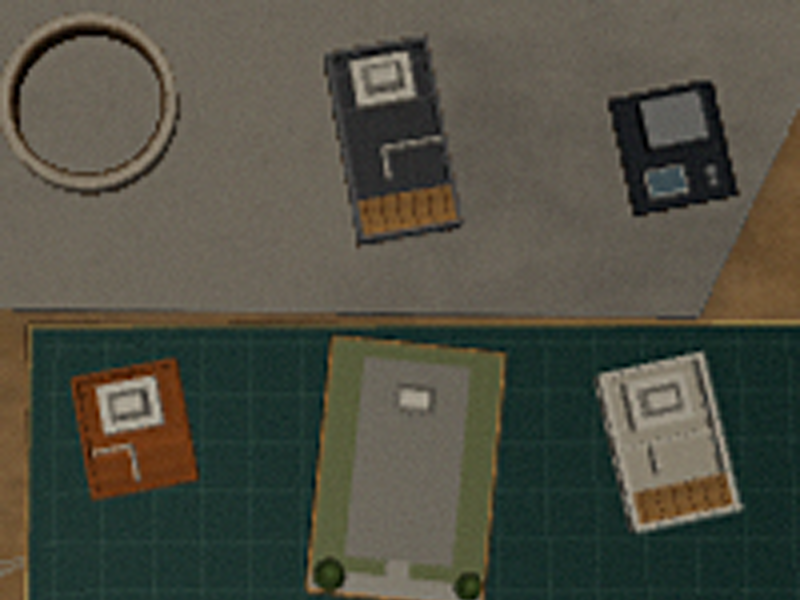

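```bash
python3 - <<'E'
from h import *
c=dict(np.load("top0.npz")); print('cam',-c["R"].T@c["t"])
W=world(c); Z=cv2.medianBlur(W[...,2].astype(np.float32),3)
boxes=dict(top=(255,225,292,268),plot=(312,217,372,298),first=(385,222,430,278),ground=(315,142,360,206),roof=(388,152,430,200))
hz=dict(top=.027,first=.027,ground=.027,roof=.017,plot=.017)
for n,(a,b,e,f) in boxes.items():
    z=Z[b:f,a:e]; m=(z>(0.0115 if n in("plot","roof") else 0.016)).astype(np.uint8)
    m=cv2.morphologyEx(m,cv2.MORPH_OPEN,np.ones((3,3),np.uint8)) 
    k,l,st,_=cv2.connectedComponentsWithStats(m); i=1+np.argmax(st[1:,4])
    m=(l==i).astype(np.uint8)
    ct=max(cv2.findContours(m,0,2)[0],key=cv2.contourArea)
    P=ray(c,cv2.convexHull(ct)[:,0]+[a,b],hz[n])[:,:2]*1000
    r=cv2.minAreaRect(P.astype(np.float32)); print(n,st[i],np.round(r[0],1),np.round(r[1],1),round(r[2],1))
    out=cv2.resize(c["pixels"][b-3:f+3,a-3:e+3,::-1],None,fx=8,fy=8,interpolation=cv2.INTER_CUBIC)
    cv2.drawContours(out,[ (ct+3)*8+4],-1,(0,0,255),1)
    cv2.imwrite(f"pics/c_{n}.png",out[:600])
A=[cv2.imread(f"pics/c_{n}.png") for n in("ground","first")]
B=[cv2.imread(f"pics/c_{n}.png") for n in("top","roof")]
def cat(L):
    H=max(x.shape[0] for x in L); return np.hstack([np.pad(x,((0,H-x.shape[0]),(0,0),(0,0))) for x in L])
cv2.imwrite("pics/cA.png",cat(A));cv2.imwrite("pics/cB.png",cat(B))
E
```

```text
cam [0.43278085 0.38524267 1.07187772]
top [  9   9  16  14 183] [478.2 459.3] [24.3 30.5] 11.0
plot [   4    7   50   68 2893] [444.8 320.7] [ 90.  129.8] 83.7
first [ 11  33  29  17 281] [431.6 184.5] [24.3 55.6] 11.6
ground [ 13  43  28  15 287] [574.8 319.1] [23.2 54.2] 10.1
roof [  4   8  32  33 794] [609.8 181.3] [62.3 55.4] 11.1
```

View pics/cA.png

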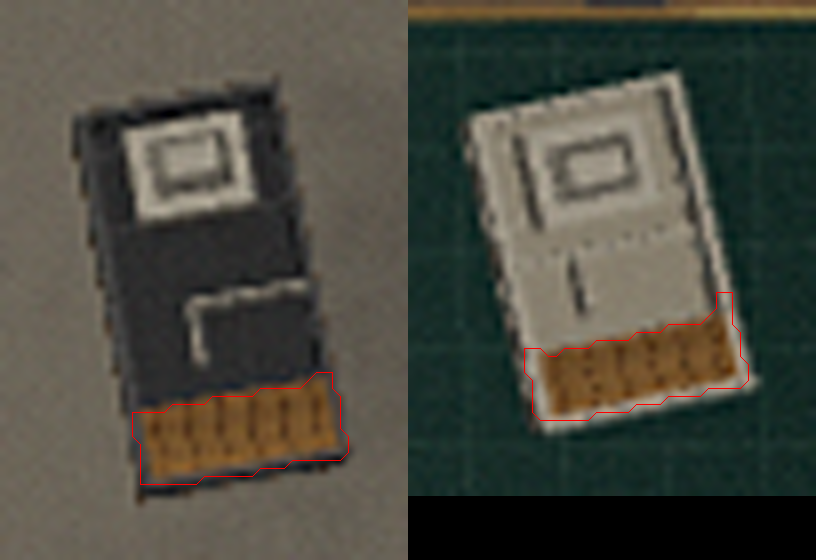

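View pics/cB.png

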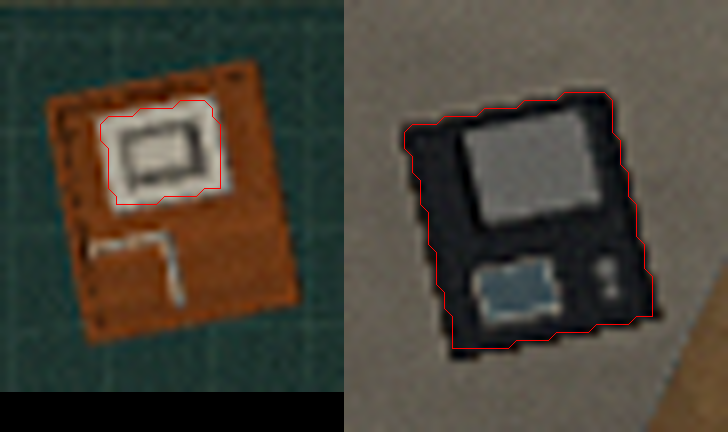

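View pics/c_plot.png

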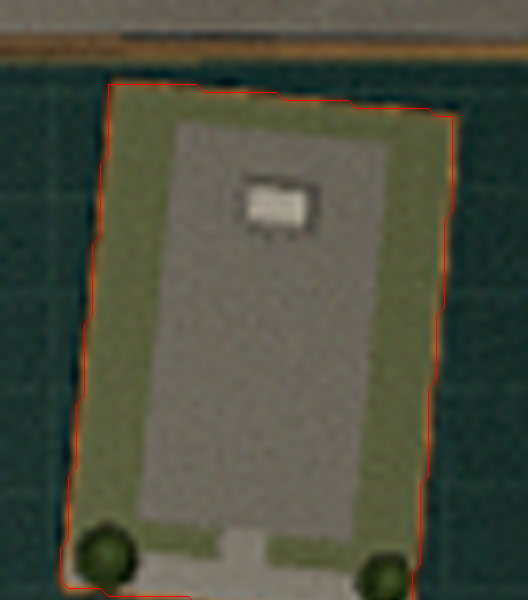

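```bash
python3 - <<'E'
from h import *
c=dict(np.load("top0.npz")); im=c["pixels"]
boxes=dict(top=(255,225,292,268),first=(385,222,430,278),ground=(315,142,360,206),roof=(388,152,430,200))
L=dict(top=62,first=80,ground=100,roof=62);B=dict(first=54,top=54,ground=54,roof=54)
outs=[]
for n,(a,b,e,f) in boxes.items():
    p=im[b:f,a:e]; lab=cv2.cvtColor(p,cv2.COLOR_RGB2LAB).astype(float)
    ring=np.r_[lab[:2].reshape(-1,3),lab[-2:].reshape(-1,3),lab[:,:2].reshape(-1,3),lab[:,-2:].reshape(-1,3)]
    d=np.linalg.norm(lab-np.median(ring,0),axis=2); m=(d>dict(top=25,first=50,ground=22,roof=22)[n]).astype(np.uint8)
    if n=="roof": m[30:,34:]=0
    m=cv2.morphologyEx(m,cv2.MORPH_CLOSE,np.ones((5,5),np.uint8)); 
    k,l,st,_=cv2.connectedComponentsWithStats(m); i=1+np.argmax(st[1:,4]); m=(l==i).astype(np.uint8)
    ct=max(cv2.findContours(m,0,2)[0],key=cv2.contourArea)
    z=.017 if n=="roof" else .027
    P=ray(c,cv2.convexHull(ct)[:,0]+[a,b],z)[:,:2]*1000
    r=cv2.minAreaRect(P.astype(np.float32)); print(n,np.round(r[0],1),np.round(r[1],1),round(r[2],1), np.round(cv2.boxPoints(r)).tolist())
    g=cv2.resize(p[:,:,::-1],None,fx=6,fy=6,interpolation=cv2.INTER_CUBIC); cv2.drawContours(g,[ct*6+3],-1,(0,0,255),1)
    outs.append(np.pad(g,((0,400-g.shape[0]),(0,0),(0,0))))
cv2.imwrite("pics/cC.png",np.hstack(outs)[:,:1000]); print(np.hstack(outs).shape)
E
```

```text
top [466.4 455. ] [61.8 58.5] 11.0 [[430.0, 478.0], [442.0, 420.0], [502.0, 432.0], [491.0, 490.0]]
first [457.9 190.4] [81. 57.] 12.3 [[412.0, 210.0], [424.0, 154.0], [504.0, 171.0], [491.0, 227.0]]
ground [612.1 326.1] [102.2  55.1] 9.8 [[557.0, 345.0], [566.0, 290.0], [667.0, 308.0], [658.0, 362.0]]
roof [609.5 181.5] [62.7 55.7] 11.0 [[573.0, 203.0], [584.0, 148.0], [646.0, 160.0], [635.0, 215.0]]
(400, 1014, 3)
```

```bash
python3 -c "
import cv2;i=cv2.imread('pics/cC.png');cv2.imwrite('pics/cD.png',cv2.resize(i,None,fx=.8,fy=.8))"
```

```text
(no output)
```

View pics/cD.png

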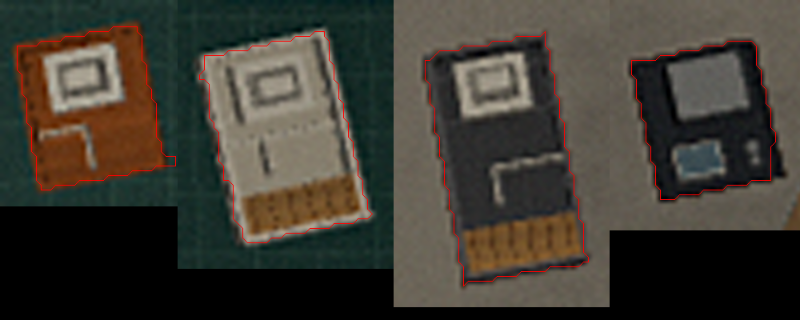

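```bash
cat > d.py <<'E'
# usage: d.py x y z heading_deg (mm): delta in tool axes
import sys
from workcell import bot
import numpy as np
from scipy.spatial.transform import Rotation as Ro
def delta(x,y,z,h):
    s=bot.read_state(); R=Ro.from_rotvec(s["tcp_rot"]).as_matrix()
    ty=R[:,1]; cur=np.degrees(np.arctan2(-ty[0],ty[1]))
    d=R.T@(np.array([x,y,z])/1000-s["tool_pos"])
    print("t %.2f pos %s head %.2f tilt %.2f w %.3f F %s"%(s["time"],np.round(s["tool_pos"]*1000,1),cur,np.degrees(np.arccos(-R[2,2])),s["width"],np.round(s["wrist_force"],1)))
    print("delta mm",np.round(d*1000,1),"turn rad %.3f"%(-np.radians(h-cur)), "q6 %.2f"%s["q"][5])
if __name__=="__main__": delta(*map(float,sys.argv[1:5]))
E
python3 d.py 612 326 160 10.3
```

```text
t 0.15 pos [166.7 653.5 255.2] head -14.31 tilt 0.10 w 0.997 F [-0.1 -0.  -0.8]
delta mm [-512.4 -207.1   95.6] turn rad -0.430 q6 -0.04
```

Emit:
{"fn": "servo_tool", "kwargs": {"moves": [[0,[-0.036,-0.014,0.003],0],[0,[-0.036,-0.014,0.003],0],[0,[-0.036,-0.014,0.003],0],[0,[-0.036,-0.014,0.003],0],[0,[-0.036,-0.014,0.003],0],[0,[-0.036,-0.014,0.003],0],[0,[-0.036,-0.014,0.003],0],[0,[-0.036,-0.014,0.003],0]], "newtons": 40}}

```text
time: 0.82
tool_pos: [0.4192, 0.4726, 0.2268]
tcp_rot: [-0.367, -3.115, 0.003]
wrist_force: [-0.2, 0.2, 0.3]
width: 1.0
```

```bash
python3 d.py 612 326 160 10.3
```

```text
t 0.82 pos [419.2 472.6 226.8] head -13.45 tilt 0.30 w 1.000 F [-0.2  0.2  0.3]
delta mm [-221.9  -97.6   66. ] turn rad -0.414 q6 -0.53
```

Emit:
{"fn": "servo_tool", "kwargs": {"moves": [[0,[-0.036,-0.016,0.01],0],[0,[-0.036,-0.016,0.01],0],[0,[-0.036,-0.016,0.01],0],[0,[-0.036,-0.016,0.01],0],[0,[-0.036,-0.016,0.01],0],[0,[-0.034,-0.015,0.01],-0.04],[0,[0,0,0],-0.12],[0,[0,0,0],-0.12]]}}

```text
time: 1.48
tool_pos: [0.6153, 0.3169, 0.1611]
tcp_rot: [0.071, -3.135, 0.005]
wrist_force: [-0.0, 0.3, -0.6]
width: 0.998
```

```bash
python3 d.py 612 326 160 10.3
```

```text
t 1.48 pos [615.3 316.9 161.1] head 2.60 tilt 0.36 w 0.998 F [-0.   0.3 -0.6]
delta mm [2.9 9.2 1.1] turn rad -0.134 q6 -1.18
```

Emit:
{"fn": "servo_tool", "kwargs": {"moves": [[0,[0.003,0.009,0.001],0],[0,[0,0,0],-0.11],[0,[0,0,0],-0.024],[0,[0,0,0],0],[0,[0,0,0],0],[0,[0,0,0],0],[0,[0,0,0],0],[0,[0,0,0],0]]}}

```text
time: 2.15
tool_pos: [0.6094, 0.3277, 0.1572]
tcp_rot: [0.261, -3.12, 0.005]
wrist_force: [0.8, 0.2, -0.4]
width: 1.0
```

```bash
python3 d.py 612 326 160 10.3; python3 - <<'E'
from workcell import bot
import cv2,numpy as np
c=bot.read_camera("wrist"); cv2.imwrite("pics/w1.png",c["pixels"][:,:,::-1]); np.savez("w1.npz",**c)
E
```

```text
t 2.15 pos [609.4 327.7 157.2] head 9.57 tilt 0.63 w 1.000 F [ 0.8  0.2 -0.4]
delta mm [-2.3 -2.1 -2.8] turn rad -0.013 q6 -1.28
```

View pics/w1.png

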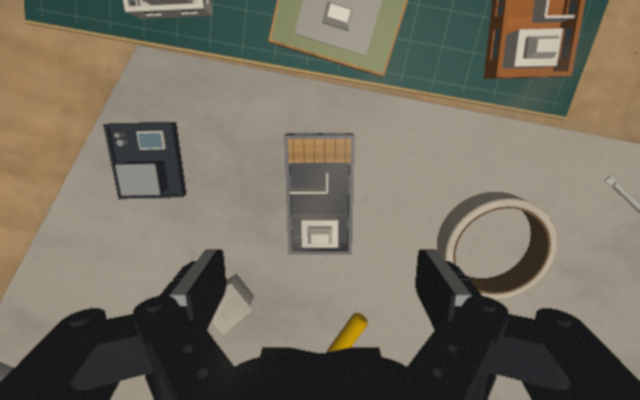

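```bash
cat > q.py <<'E'
from h import *
def quad(c,box,z,thr,L,B=54,show=None):
    a,b,e,f=box; p=c["pixels"][b:f,a:e]; lab=cv2.cvtColor(p,cv2.COLOR_RGB2LAB).astype(float)
    ring=np.r_[lab[:2].reshape(-1,3),lab[-2:].reshape(-1,3),lab[:,:2].reshape(-1,3),lab[:,-2:].reshape(-1,3)]
    m=(np.linalg.norm(lab-np.median(ring,0),axis=2)>thr).astype(np.uint8)
    m=cv2.morphologyEx(m,cv2.MORPH_CLOSE,np.ones((5,5),np.uint8)); m=cv2.morphologyEx(m,cv2.MORPH_OPEN,np.ones((5,5),np.uint8))
    k,l,st,_=cv2.connectedComponentsWithStats(m); i=1+np.argmax(st[1:,4]); m=(l==i).astype(np.uint8)
    ct=max(cv2.findContours(m,0,2)[0],key=cv2.contourArea)
    P=ray(c,cv2.convexHull(ct)[:,0]+[a,b],z)[:,:2]*1000
    r=cv2.minAreaRect(P.astype(np.float32)); (cx,cy),(w,h),an=r
    th=((an+45)%90)-45
    print(np.round(r[0],1),np.round(r[1],1),"head %.1f"%th)
    if show:
        g=cv2.resize(np.ascontiguousarray(p[:,:,::-1]),None,fx=4,fy=4); cv2.drawContours(g,[ct*4+2],-1,(0,0,255),1); cv2.imwrite(show,g[:600,:800])
    return r
E
python3 - <<'E'
from q import *
c=dict(np.load("w1.npz")); print(-c["R"].T@c["t"])
quad(c,(272,120,368,268),.027,22,100,show="pics/q1.png")
quad(c,(92,112,196,208),.017,40,62,show="pics/q2.png")
E
```

```text
[0.53813138 0.31630348 0.27574791]
[610.  326.7] [100.9  53.3] head 9.8
[607.3 184. ] [61.7 58.3] head 10.9
```

View pics/q1.png

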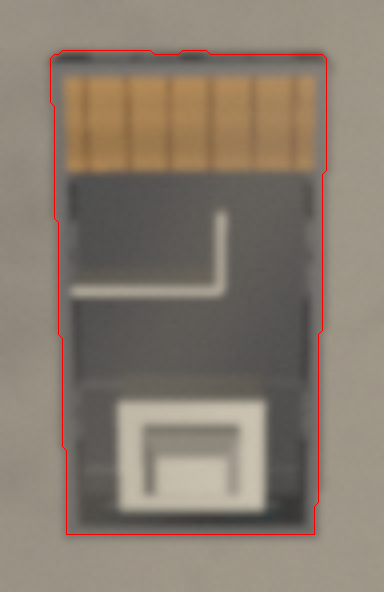

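View pics/q2.png

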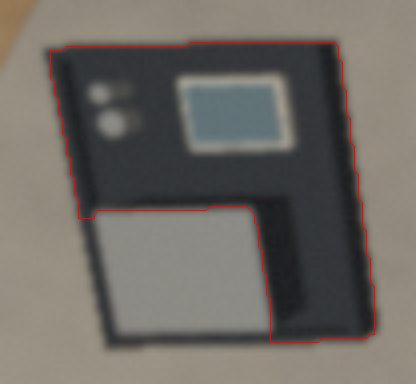

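```bash
python3 - <<'E'
from h import *
from scipy.spatial.transform import Rotation as Ro
c=dict(np.load("w1.npz")); W=world(c)
R=Ro.from_rotvec([0.261,-3.12,.005]).as_matrix(); p=np.array([.6094,.3277,.1572])
for uv in [(218,255),(205,270),(190,300),(215,280),(425,255),(435,270),(450,300)]:
    print(uv,np.round((W[uv[1],uv[0]]-p)@R*1000,1))
m=(W[...,2]>.08)&(W[...,2]<.3); T=(W[m]-p)@R*1000; T=T[np.abs(T[:,1])<75]
print(np.percentile(T[:,2],[90,98,99.5,100]), T[T[:,2]>np.percentile(T[:,2],99)].mean(0))
E
python3 d.py 610.5 326.5 34 9.8
```

```text
(218, 255) [ 11.1 -42.1   3.3]
(205, 270) [ 11.2 -43.2  -9.2]
(190, 300) [  9.3 -42.9 -25.2]
(215, 280) [  3.  -42.2  -2.7]
(425, 255) [12.  43.   1.5]
(435, 270) [ 12.1  42.9 -10.8]
(450, 300) [  9.4  43.1 -25.4]
[-21.1519362    1.46436177   8.01822805  12.87496719] [2.68081444 0.45160578 8.07230993]
t 2.20 pos [609.4 327.7 157.2] head 9.58 tilt 0.62 w 1.002 F [0.8 0.3 0.7]
delta mm [ -2.2  -1.2 123.2] turn rad -0.004 q6 -1.28
```

Emit:
{"fn": "servo_tool", "kwargs": {"moves": [[0,[-0.002,-0.001,0.025],-0.004],[0,[0,0,0.03],0],[0,[0,0,0.025],0],[0,[0,0,0.01],0],[0,[0,0,0],0],[0,[0,0,0],0],[0,[0,0,0],0],[0,[0,0,0],0]]}}

```text
time: 2.87
tool_pos: [0.6146, 0.3293, 0.0713]
tcp_rot: [0.264, -3.13, -0.002]
wrist_force: [-1.1, 0.1, -0.4]
width: 1.005
```

```bash
python3 d.py 610.5 326.5 30 9.8
```

```text
t 2.87 pos [614.6 329.3  71.3] head 9.64 tilt 0.06 w 1.005 F [-1.1  0.1 -0.4]
delta mm [ 4.5 -2.1 41.3] turn rad -0.003 q6 -1.28
```

Emit:
{"fn": "servo_tool", "kwargs": {"moves": [[0,[0.004,-0.002,0.01],0],[0,[0,0,0.012],0],[0,[0,0,0.01],0],[0,[0,0,0.005],0],[0,[0,0,0.0],0],[0,[0,0,0],0],[0,[0,0,0],0],[0,[0,0,0],0]]}}

```text
time: 3.53
tool_pos: [0.6132, 0.3276, 0.0346]
tcp_rot: [-0.263, 3.125, 0.005]
wrist_force: [-0.5, 0.8, -1.0]
width: 1.0
```

```bash
python3 d.py 610.5 326.5 30 9.8
```

```text
t 3.53 pos [613.2 327.6  34.6] head 9.63 tilt 0.38 w 1.000 F [-0.5  0.8 -1. ]
delta mm [ 2.8 -0.7  4.6] turn rad -0.003 q6 -1.29
```

Emit:
{"fn": "servo_tool", "kwargs": {"moves": [[0,[0.003,-0.001,0.004],-0.003],[0,[0,0,0],0],[255,[0,0,0],0],[255,[0,0,0],0],[255,[0,0,0],0],[255,[0,0,0],0],[255,[0,0,0],0],[255,[0,0,0],0]], "newtons": 40}}

```text
time: 4.2
tool_pos: [0.6112, 0.3265, 0.032]
tcp_rot: [-0.268, 3.122, 0.007]
wrist_force: [-0.3, 1.0, -0.8]
width: 0.619
```

```bash
python3 d.py 610.5 326.5 30 9.8
```

```text
t 4.20 pos [611.2 326.5  32. ] head 9.82 tilt 0.54 w 0.619 F [-0.3  1.  -0.8]
delta mm [0.7 0.1 2. ] turn rad 0.000 q6 -1.29
```

Emit:
{"fn": "servo_tool", "kwargs": {"moves": [[255,[0,0,0],0],[255,[0,0,-0.015],0],[255,[0,0,-0.03],0],[255,[0,0,-0.035],0],[255,[0,0,-0.03],0],[255,[0,0,-0.01],0],[255,[0,0,0],0.1],[255,[0,0,0],0.1]]}}

```text
time: 4.87
tool_pos: [0.6085, 0.3251, 0.1589]
tcp_rot: [0.053, 3.137, 0.005]
wrist_force: [0.4, 0.5, -2.1]
width: 0.62
```

```bash
python3 d.py 450 320 150 -5.5; python3 - <<'E'
from workcell import bot
import cv2,numpy as np
c=bot.read_camera("wrist"); cv2.imwrite("pics/w2.png",c["pixels"][:,:,::-1]); np.savez("w2.npz",**c)
E
```

```text
t 4.87 pos [608.5 325.1 158.9] head -1.95 tilt 0.28 w 0.620 F [ 0.4  0.5 -2.1]
delta mm [158.2 -10.5   8.3] turn rad 0.062 q6 -1.08
```

View pics/w2.png

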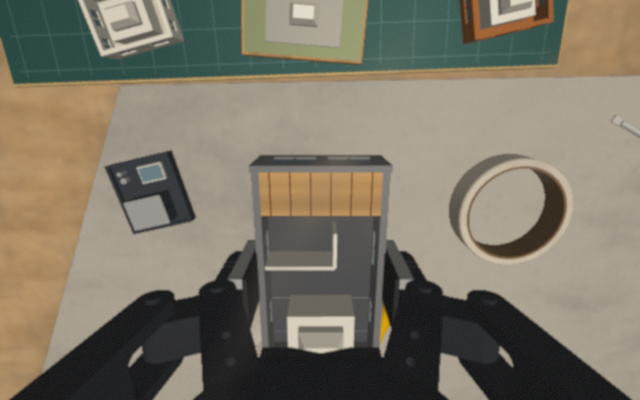

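```bash
python3 - <<'E'
from q import *
from scipy.spatial.transform import Rotation as Ro
c=dict(np.load("w2.npz"))
# held part front edge
R=Ro.from_rotvec([0.053,3.137,.005]).as_matrix(); p=np.array([.6085,.3251,.1589])
P=ray(c,[(256,167),(320,167),(385,167)],p[2]-.005); print("held rim front (tool):",np.round((P-p)@R*1000,1))
# plot stub corners in top cam, top view crop scale 8 origin(309,214)
t=dict(np.load("top0.npz"))
def stub(c,box,thr,z,show):
    a,b,e,f=box; g=cv2.cvtColor(c["pixels"][b:f,a:e],cv2.COLOR_RGB2GRAY); m=(g>thr).astype(np.uint8)
    k,l,st,ce=cv2.connectedComponentsWithStats(m); i=1+np.argmax(st[1:,4])
    print(st[i],ce[i]+[a,b], np.round(ray(c,ce[i]+[a,b],z)*1000,1)); 
a=t["pixels"][232:248,333:355].mean(2).astype(int); print(a[:, ::2])
stub(t,(333,232,355,248),150,.029,None)
w=dict(np.load("w1.npz")); 
print(w["pixels"][14,320:360].mean(1).astype(int))
stub(w,(318,0,362,30),190,.029,None)
stub(c,(285,0,320,28),190,.029,None)
# plot edges top cam: fit lines from depth mask contour
cv2.imwrite("pics/w1c.png",cv2.resize(w["pixels"][0:80,250:420,::-1],None,fx=4.5,fy=4.5))
E
```

```text
held rim front (tool): [[ 47.9 -24.7   4.7]
 [ 47.9   0.    4.8]
 [ 47.8  25.1   4.9]]
[[ 97  94  98  97  99 100  97  96  99  98  98]
 [102 100  99 101  98  98  98  97  98  99  96]
 [ 95 101  96  98 100 101  97 100  95  98 102]
 [ 94  99  97  92 100  96 103  95  96  99  97]
 [100 100  96  84  70  80  80  92  97  97  96]
 [100  99  99  96 121 105  78  73  96  98  97]
 [ 96 100 103  92 151 144 145  91  95  97  97]
 [ 98  97 101  93 154 155 154  98  97  97 102]
 [ 97  96  98  90 156 153 154  95  95  92  98]
 [ 99  99 102  92 118 131 139  81  96  96  98]
 [ 98 104  99  95  86  94  97  72  99 100  97]
 [ 99  96 100  97  95  94  80  89  99  97  97]
 [103 100 101 102 100  97  96  98  97  97  98]
 [ 97  99 102 101  97  98 100  99  98  98  98]
 [ 97  97 101 100 100  99  99  98 101  96 100]
 [ 98  99  98  98  99  97  99 100  98  98  99]]
[ 7  6  7  4 17] [343.35294118 239.35294118] [[480.  316.4  29. ]]
[146 147 145 134 120 113 121 150 184 200 204 204 203 203 203 202 203 203
 204 204 204 203 203 203 204 203 204 201 190 167 149 145 145 148 148 149
 148 148 150 150]
[ 11   5  21  16 225] [338.52888889  12.54222222] [[478.5 318.3  29. ]]
[  8   4  21  15 266] [303.12030075  11.19172932] [[478.6 318.3  29. ]]
```

View pics/w1c.png

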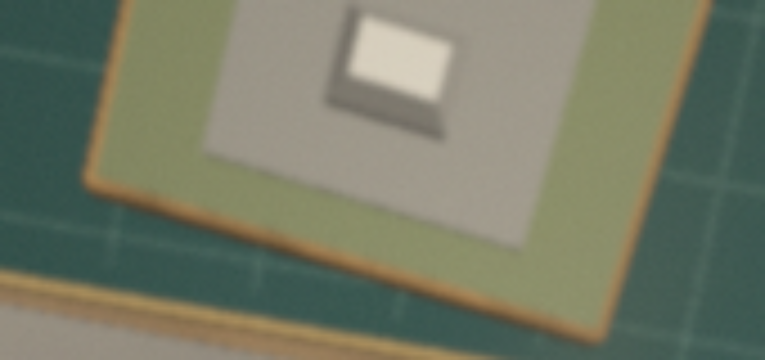

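```bash
python3 - <<'E'
from q import *
from scipy.spatial.transform import Rotation as Ro
c=dict(np.load("w2.npz")); W=world(c)
R=Ro.from_rotvec([0.053,3.137,.005]).as_matrix(); p=np.array([.6085,.3251,.1589])
for r in range(150,180,2): print(r, c["pixels"][r,310:330].mean((0,1)).round(), np.round((W[r,310:330].mean(0)-p)@R*1000,1))
cv2.imwrite("pics/w2c.png",cv2.resize(c["pixels"][145:225,240:400,::-1],None,fx=5,fy=5))
P=ray(c,[(320.,348)],p[2]+.005); print((P-p)@R*1000)
E
```

```text
150 155.0 [ 31.7  -0.6 151.5]
152 155.0 [ 30.1  -0.6 151.5]
154 133.0 [ 28.4  -0.6 151.4]
156 82.0 [49.3 -0.2 21.1]
158 88.0 [49.1 -0.2 17.6]
160 75.0 [48.9 -0.2 14.2]
162 73.0 [48.9 -0.2  9.6]
164 77.0 [49.3 -0.2  3.7]
166 111.0 [49.  -0.2  1.1]
168 124.0 [48.3 -0.2  1. ]
170 124.0 [47.5 -0.2  0.9]
172 135.0 [46.7 -0.2  1. ]
174 143.0 [45.3 -0.2  3.9]
176 141.0 [44.5 -0.2  3.9]
178 138.0 [45.2 -0.2 -2.1]
[[-28.35863599  -0.05813053  -4.88436757]]
```

View pics/w2c.png

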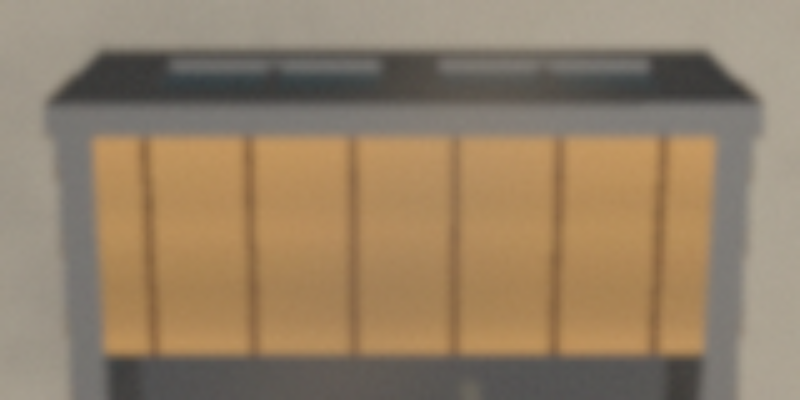

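```bash
python3 - <<'E'
from h import *
from workcell import bot
from scipy.spatial.transform import Rotation as Ro
for f,rv,p in [("wrist0",[-.3913,-3.11676,.00342],[.16668,.65341,.25496]),("w1",[0.261,-3.12,.005],[.6094,.3277,.1572]),("w2",[0.053,3.137,.005],[.6085,.3251,.1589])]:
    c=dict(np.load(f+".npz")); R=Ro.from_rotvec(rv).as_matrix(); o=-c["R"].T@c["t"]
    print(f,np.round((o-p)@R*1000,1),np.round(Ro.from_matrix(c["R"]@R).as_rotvec(),4))
s=bot.read_state(); c=bot.read_camera("wrist"); np.savez("w3.npz",**c)
R=Ro.from_rotvec(s["tcp_rot"]).as_matrix(); p=s["tool_pos"]; o=-c["R"].T@c["t"]
print(np.round((o-p)@R*1000,1),np.round(Ro.from_matrix(c["R"]@R).as_rotvec(),4), p)
W=world(c)
for r in range(160,172,3): print(r, np.round((W[r,310:330].mean(0)-p)@R*1000,1))
E
```

```text
wrist0 [ 7.350e+01  1.000e-01 -1.179e+02] [ 0.2278  0.2279 -1.5594]
w1 [  73.5    0.3 -117.8] [ 0.2276  0.2281 -1.5592]
w2 [  73.4    0.2 -117.8] [ 0.227   0.2278 -1.5596]
[  73.4    0.2 -117.8] [ 0.2275  0.2281 -1.5593] [0.60867257 0.32520577 0.15910774]
160 [48.8 -0.2 13.9]
163 [49.1 -0.2  6.1]
166 [49.  -0.2  0.9]
169 [47.9 -0.2  0.9]
```

```bash
python3 - <<'E'
from h import *
c=dict(np.load("w1.npz")); 
f=lambda pts,z: ray(c,np.array(pts)/4.5+[250-.39,-.39],z)[:,:2]*1000
for n,pts,z,off in [("rear",[(95,182),(600,325)],.017,90),("right",[(708,0),(606,325)],.017,0),("left",[(125,0),(92,180)],.017,0),("padrear",[(207,155),(521,247)],.019,90),("padR",[(596,0),(523,246)],.019,0),("padL",[(240,0),(205,153)],.019,0),("stubfront",[(361,16),(453,42)],.029,90)]:
    P=f(pts,z); d=P[1]-P[0]; a=np.degrees(np.arctan2(d[1],d[0])); a=((a-off+90)%180)-90; print(n,np.round(P,1).tolist(),round(a,1))
t=dict(np.load("top0.npz")); g=lambda pts,z: ray(t,np.array(pts)/8+[309-.44,214-.44],z)[:,:2]*1000
for n,pts,z,off in [("L",[(66,570),(109,90)],.017,0),("R",[(414,590),(456,120)],.017,0),("rear",[(112,83),(453,114)],.017,90),("padL",[(142,520),(178,125)],.019,0),("padR",[(354,535),(386,148)],.019,0)]:
    P=g(pts,z); d=P[1]-P[0]; a=np.degrees(np.arctan2(d[1],d[0])); a=((a-off+90)%180)-90; print(n,np.round(P,1).tolist(),round(a,1))
E
```

```text
rear [[501.6, 272.7], [509.3, 358.5]] -5.2
right [[459.5, 364.8], [509.2, 359.5]] -6.1
left [[474.7, 274.1], [501.4, 272.2]] -4.1
padrear [[494.9, 290.3], [500.0, 342.8]] -5.5
padR [[463.0, 347.1], [499.8, 343.1]] -6.2
padL [[472.2, 292.2], [494.7, 289.9]] -5.7
stubfront [[473.9, 311.5], [475.0, 325.8]] -4.6
L [[390.1, 369.8], [510.2, 358.2]] -5.5
R [[384.8, 282.9], [502.2, 270.2]] -6.2
rear [[511.9, 357.4], [503.7, 271.0]] -5.4
padL [[402.4, 350.8], [501.1, 340.8]] -5.8
padR [[398.5, 297.9], [495.0, 288.3]] -5.7
```

```bash
python3 d.py 446.7 321.5 90 -5.7
```

```text
t 4.97 pos [608.2 325.  158. ] head -1.70 tilt 0.22 w 0.623 F [-0.2 -0.4 -0.9]
delta mm [161.5  -8.4  67.6] turn rad 0.070 q6 -1.09
```

Emit:
{"fn": "servo_tool", "kwargs": {"moves": [[255,[0.02,-0.001,0],0.035],[255,[0.03,-0.001,0],0.03],[255,[0.035,-0.001,0.004],0],[255,[0.035,-0.001,0.01],0],[255,[0.027,0,0.02],0],[255,[0.01,0,0.02],0],[255,[0,0,0.01],0],[255,[0,0,0],0]]}}

```text
time: 5.63
tool_pos: [0.4441, 0.3303, 0.0872]
tcp_rot: [-0.118, -3.139, 0.0]
wrist_force: [0.6, 0.3, -0.7]
width: 0.624
```

```bash
python3 d.py 446.7 321.5 70 -5.7
```

```text
t 5.63 pos [444.1 330.3  87.2] head -4.30 tilt 0.02 w 0.624 F [ 0.6  0.3 -0.7]
delta mm [-3.2 -8.5 17.2] turn rad 0.024 q6 -0.90
```

Emit:
{"fn": "servo_tool", "kwargs": {"moves": [[255,[-0.003,-0.008,0],0.024],[255,[0,0,0.008],0],[255,[0,0,0.008],0],[255,[0,0,0],0],[255,[0,0,0],0],[255,[0,0,0],0],[255,[0,0,0],0],[255,[0,0,0],0]]}}

```text
time: 6.3
tool_pos: [0.4542, 0.3218, 0.0723]
tcp_rot: [0.16, 3.132, 0.004]
wrist_force: [-0.3, -0.3, -2.2]
width: 0.62
```

```bash
python3 d.py 446.7 321.5 56 -5.7
```

```text
t 6.30 pos [454.2 321.8  72.3] head -5.83 tilt 0.33 w 0.620 F [-0.3 -0.3 -2.2]
delta mm [ 7.5 -1.1 16.2] turn rad -0.002 q6 -0.90
```

Emit:
{"fn": "servo_tool", "kwargs": {"moves": [[255,[0.007,-0.001,0],0],[255,[0,0,0],0],[255,[0,0,0],0],[255,[0,0,0],0],[255,[0,0,0.003],0],[255,[0,0,0.003],0],[255,[0,0,0.003],0],[255,[0,0,0],0]]}}

```text
time: 6.97
tool_pos: [0.4469, 0.3225, 0.0639]
tcp_rot: [0.158, 3.13, 0.007]
wrist_force: [-0.2, 0.3, -0.6]
width: 0.623
```

```bash
python3 d.py 446.7 321.5 56 -5.7
```

```text
t 6.97 pos [446.9 322.5  63.9] head -5.78 tilt 0.50 w 0.623 F [-0.2  0.3 -0.6]
delta mm [ 0.2 -1.   7.9] turn rad -0.001 q6 -0.89
```

Emit:
{"fn": "servo_tool", "kwargs": {"moves": [[255,[0,-0.001,0.003],0],[255,[0,0,0.003],0],[255,[0,0,0.003],0],[255,[0,0,0.003],0],[255,[0,0,0.002],0],[255,[0,0,0],0],[255,[0,0,0],0],[255,[0,0,0],0]]}}

```text
time: 7.63
tool_pos: [0.4464, 0.3209, 0.0471]
tcp_rot: [0.158, 3.132, 0.005]
wrist_force: [0.3, -0.0, -1.4]
width: 0.621
```

```bash
python3 d.py 446.7 321.5 43 -5.7; python3 - <<'E'
from workcell import bot
import cv2,numpy as np
c=bot.read_camera("scene"); cv2.imwrite("pics/s3.png",cv2.resize(c["pixels"][180:290,200:360,::-1],None,fx=5,fy=5))
E
```

```text
t 7.63 pos [446.4 320.9  47.1] head -5.79 tilt 0.37 w 0.621 F [ 0.3 -0.  -1.4]
delta mm [-0.2  0.6  4.1] turn rad -0.001 q6 -0.89
```

View pics/s3.png

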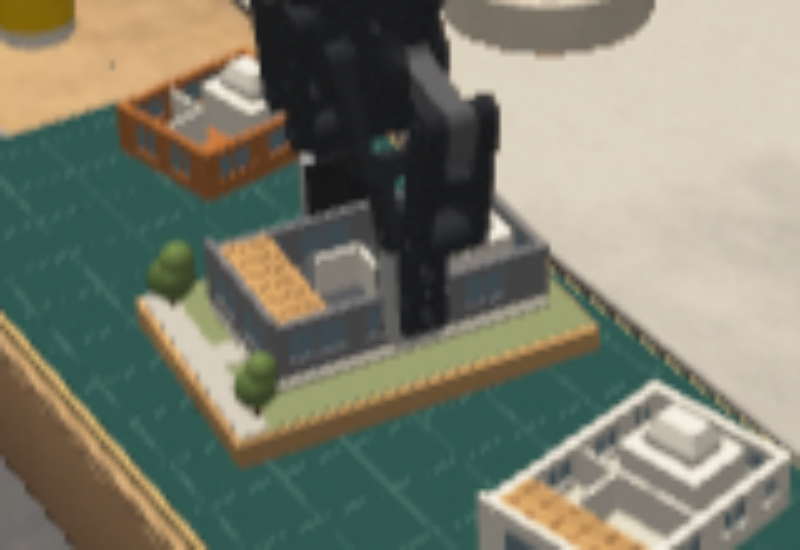

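Emit:
{"fn": "servo_tool", "kwargs": {"moves": [[255,[0,0,0.0015],0],[255,[0,0,0.0015],0],[255,[0,0,0.0015],0],[255,[0,0,0.001],0],[255,[0,0,0],0],[255,[0,0,0],0],[255,[0,0,0],0],[255,[0,0,0],0]]}}

```text
time: 8.35
tool_pos: [0.4476, 0.3218, 0.0441]
tcp_rot: [0.158, 3.13, 0.007]
wrist_force: [0.2, 0.4, -0.5]
width: 0.62
```

```bash
python3 d.py 446.7 321.5 41 -5.7
```

```text
t 8.35 pos [447.6 321.8  44.1] head -5.77 tilt 0.52 w 0.620 F [ 0.2  0.4 -0.5]
delta mm [ 0.9 -0.4  3. ] turn rad -0.001 q6 -0.89
```

Emit:
{"fn": "servo_tool", "kwargs": {"moves": [[255,[0,0,0.002],0],[255,[0,0,0.002],0],[255,[0,0,0.0015],0],[255,[0,0,0.0015],0],[255,[0,0,0.001],0],[255,[0,0,0],0],[255,[0,0,0],0],[255,[0,0,0],0]]}}

```text
time: 9.02
tool_pos: [0.4481, 0.3221, 0.0436]
tcp_rot: [0.158, 3.131, 0.004]
wrist_force: [-0.1, 0.5, -0.9]
width: 0.624
```

```bash
python3 d.py 446.7 321.5 41 -5.7
```

```text
t 9.02 pos [448.1 322.1  43.6] head -5.76 tilt 0.40 w 0.624 F [-0.1  0.5 -0.9]
delta mm [ 1.3 -0.7  2.6] turn rad -0.001 q6 -0.89
```

Emit:
{"fn": "servo_tool", "kwargs": {"moves": [[255,[0,0,0.002],0],[255,[0,0,0.002],0],[255,[0,0,0.002],0],[255,[0,0,0.003],0],[255,[0,0,0.003],0],[255,[0,0,0.003],0],[255,[0,0,0.003],0],[255,[0,0,0.003],0]]}}

```text
time: 9.68
tool_pos: [0.4483, 0.3222, 0.0435]
tcp_rot: [-0.158, -3.137, 0.003]
wrist_force: [-8.7, -6.7, 24.5]
width: 0.619
```

```bash
python3 d.py 446.7 321.5 41 -5.7; python3 - <<'E'
from workcell import bot
import cv2,numpy as np
c=bot.read_camera("scene"); cv2.imwrite("pics/s4.png",cv2.resize(c["pixels"][180:290,200:360,::-1],None,fx=5,fy=5))
E
```

```text
t 9.68 pos [448.3 322.2  43.5] head -5.77 tilt 0.11 w 0.619 F [-8.7 -6.7 24.5]
delta mm [ 1.5 -0.9  2.5] turn rad -0.001 q6 -0.89
```

View pics/s4.png

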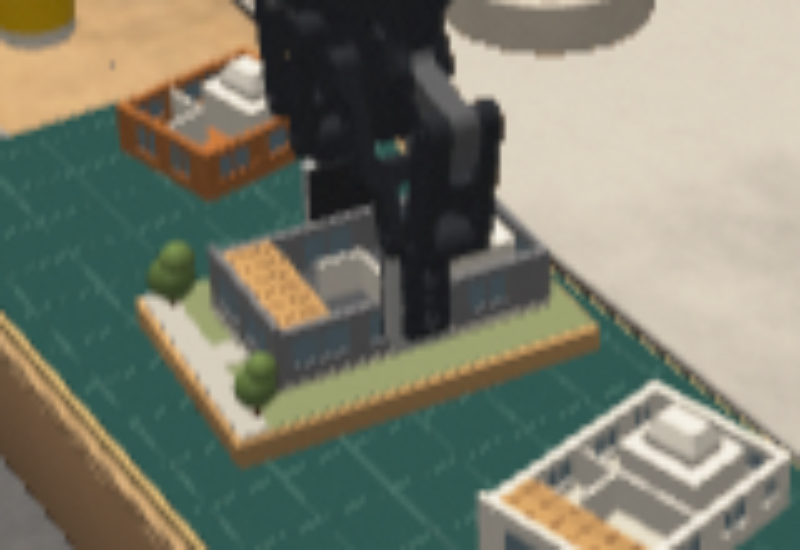

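Emit:
{"fn": "servo_tool", "kwargs": {"moves": [[255,[0,0,0],0],[255,[0,0,0],0],[0,[0,0,0],0],[0,[0,0,0],0],[0,[0,0,0],0],[0,[0,0,0],0],[0,[0,0,-0.01],0],[0,[0,0,-0.02],0]]}}

```text
time: 10.4
tool_pos: [0.4454, 0.3204, 0.0701]
tcp_rot: [-0.158, -3.13, 0.011]
wrist_force: [-0.5, -0.6, 0.1]
width: 1.002
```

Emit:
{"fn": "servo_tool", "kwargs": {"moves": [[0,[0,0,-0.03],0],[0,[0,0,-0.03],0],[0,[0,0,-0.03],0],[0,[0,0,-0.01],0],[0,[0,0,0],0],[0,[0,0,0],0],[0,[0,0,0],0],[0,[0,0,0],0]]}}

```text
time: 11.07
tool_pos: [0.4459, 0.321, 0.1767]
tcp_rot: [-0.158, -3.131, 0.01]
wrist_force: [0.0, 0.3, 0.2]
width: 1.0
```

```bash
python3 d.py 458 190 160 12; python3 - <<'E'
from workcell import bot
import cv2,numpy as np
c=bot.read_camera("wrist"); cv2.imwrite("pics/w4.png",c["pixels"][:,:,::-1]); np.savez("w4.npz",**c)
E
```

```text
t 11.07 pos [445.9 321.  176.7] head -5.77 tilt 0.55 w 1.000 F [0.  0.3 0.2]
delta mm [ -25.3 -129.    17.4] turn rad -0.310 q6 -0.89
```

View pics/w4.png

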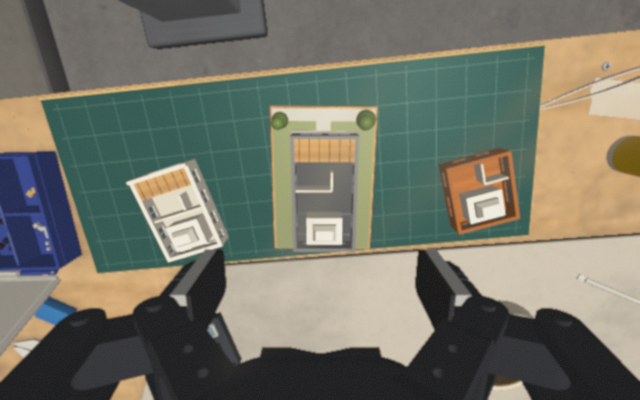

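```bash
python3 - <<'E'
from q import *
c=dict(np.load("w4.npz")); 
quad(c,(120,150,236,266),.027,50,80,show="pics/q3.png")
quad(c,(432,142,526,236),.027,30,62,show="pics/q4.png")
cv2.imwrite("pics/w4c.png",cv2.resize(c["pixels"][120:260,270:380,::-1],None,fx=4.2,fy=4.2))
E
```

```text
[464.8 195.8] [100.1  64.1] head 12.2
[463.9 456.3] [69.  59.6] head 10.5
```

View pics/w4c.png

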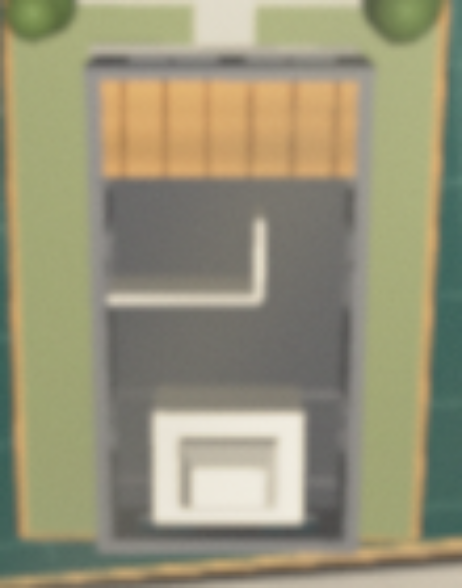

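View pics/q3.png

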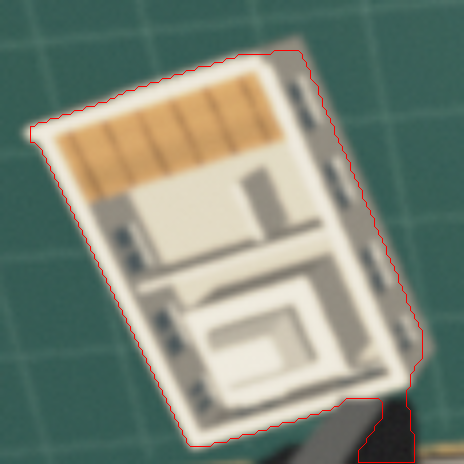

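```bash
python3 - <<'E'
from h import *
c=dict(np.load("w4.npz")); f=lambda pts,z: ray(c,np.array(pts)/4.2+[270-.38,120-.38],z)[:,:2]*1000
S=f([(192,466),(269,466),(271,508),(190,508)],.049); print("stub",S.round(1).tolist(),S.mean(0))
P=f([(87,70),(372,69),(356,549),(99,551)],.039); print("rim",P.round(1).tolist(),P.mean(0), np.linalg.norm(P[0]-P[3]),np.linalg.norm(P[0]-P[1]))
d=(P[3]+P[2]-P[0]-P[1]); print(np.degrees(np.arctan2(d[1],d[0])))
# plot edges at z.017
E_=f([(5,60),(25,540)],.017);F=f([(447,60),(418,540)],.017); print(E_.round(1).tolist(),F.round(1).tolist())
# first floor from q3 (scale 4, origin 120,150)
g=lambda pts,z: ray(c,np.array(pts)/4+[120-.37,150-.37],z)[:,:2]*1000
Q=g([(28,130),(268,60),(410,388),(192,445)],.027); print("first",Q.round(1).tolist(),Q.mean(0),np.linalg.norm(Q[0]-Q[3]),np.linalg.norm(Q[0]-Q[1])); d=Q[3]+Q[2]-Q[0]-Q[1]; print(np.degrees(np.arctan2(d[1],d[0])))
E
```

```text
stub [[475.3, 313.0], [476.8, 328.0], [485.7, 327.6], [484.1, 311.7]] [480.48685639 320.05581245]
rim [[398.3, 301.2], [403.5, 354.2], [501.1, 344.1], [496.4, 291.2]] [449.84350782 322.68204038] 98.58858227179496 53.16918118853943
-5.849043586247042
[[396.8, 282.6], [502.6, 271.7]] [[405.8, 371.5], [511.2, 359.4]]
first [[424.0, 155.2], [414.2, 209.8], [491.7, 225.6], [501.0, 172.8]] [457.72617852 190.86429066] 78.96384333888176 55.551307532731485
12.234288690744952
```

Emit:
{"fn": "servo_tool", "kwargs": {"moves": [[0,[-0.006,-0.033,0],0],[0,[-0.006,-0.035,0],0],[0,[-0.006,-0.035,0.005],0],[0,[-0.005,-0.023,0.005],0],[0,[0,0,0.005],-0.11],[0,[0,0,0.005],-0.11],[0,[0,0,0],-0.09],[0,[0,0,0],0]]}}

```text
time: 11.78
tool_pos: [0.448, 0.1847, 0.1426]
tcp_rot: [0.349, -3.091, 0.019]
wrist_force: [1.1, -1.3, -0.1]
width: 1.002
```

```bash
python3 d.py 457.8 190.6 120 12.2
```

```text
t 11.78 pos [448.  184.7 142.6] head 12.90 tilt 1.90 w 1.002 F [ 1.1 -1.3 -0.1]
delta mm [-11.6   3.7  22.2] turn rad 0.012 q6 -1.45
```

Emit:
{"fn": "servo_tool", "kwargs": {"moves": [[0,[-0.01,0.004,0.005],0.012],[0,[0,0,0.005],0],[0,[0,0,0.005],0],[0,[0,0,0.005],0],[0,[0,0,0],0],[0,[0,0,0],0],[0,[0,0,0],0],[0,[0,0,0],0]]}}

```text
time: 12.45
tool_pos: [0.4511, 0.189, 0.1153]
tcp_rot: [0.316, -3.083, 0.024]
wrist_force: [0.3, 0.5, 0.0]
width: 1.002
```

```bash
python3 d.py 457.8 190.6 65 12.2; python3 - <<'E'
from workcell import bot
import cv2,numpy as np
c=bot.read_camera("wrist"); cv2.imwrite("pics/w5.png",c["pixels"][:,:,::-1]); np.savez("w5.npz",**c)
E
```

```text
t 12.45 pos [451.1 189.  115.3] head 11.72 tilt 2.60 w 1.002 F [0.3 0.5 0. ]
delta mm [-9.1  0.8 50. ] turn rad -0.008 q6 -1.42
```

View pics/w5.png

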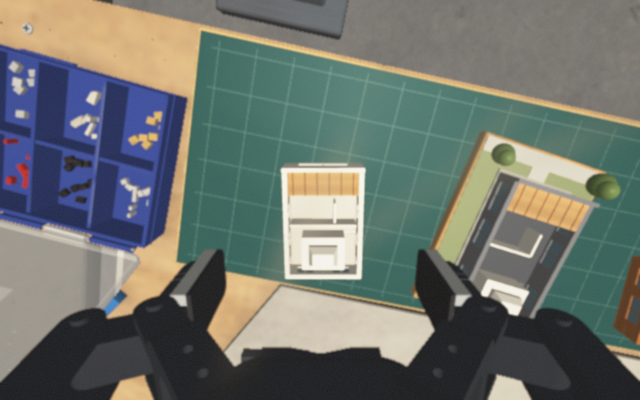

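Emit:
{"fn": "servo_tool", "kwargs": {"moves": [[0,[-0.009,0.001,0.01],0],[0,[0,0,0.015],0],[0,[0,0,0.015],0],[0,[0,0,0.01],0],[0,[0,0,0],0],[0,[0,0,0],0],[0,[0,0,0],0],[0,[0,0,0],0]]}}

```text
time: 13.17
tool_pos: [0.4616, 0.1923, 0.0679]
tcp_rot: [0.317, -3.092, 0.021]
wrist_force: [0.0, -0.5, 0.4]
width: 1.003
```

```bash
python3 d.py 457.8 190.6 32 12.2; python3 - <<'E'
from workcell import bot
from scipy.spatial.transform import Rotation as Ro
s=bot.read_state(); print(Ro.from_rotvec(s["tcp_rot"]).as_matrix().round(4), s["q"].round(3),s["joint_vel"].round(3))
E
```

```text
t 13.17 pos [461.6 192.3  67.9] head 11.70 tilt 2.08 w 1.003 F [ 0.  -0.5  0.4]
delta mm [ 2.8 -0.5 36.1] turn rad -0.009 q6 -1.42
[[-0.9787 -0.2028 -0.0322]
 [-0.2024  0.9792 -0.0166]
 [ 0.0349 -0.0097 -0.9993]] [ 0.348  0.157  2.117 -0.006  0.904 -1.423] [-0.001 -0.007 -0.007  0.     0.006 -0.001]
```

Emit:
{"fn": "servo_tool", "kwargs": {"moves": [[0,[0.003,-0.001,0.015],-0.009],[0,[0,0,0.014],0],[0,[0,0,0.005],0],[0,[0,0,0],0],[0,[0,0,0],0],[0,[0,0,0],0],[0,[0,0,0],0],[0,[0,0,0],0]]}}

```text
time: 13.83
tool_pos: [0.4632, 0.1922, 0.04]
tcp_rot: [0.332, -3.102, 0.016]
wrist_force: [-0.4, 0.7, 0.1]
width: 1.001
```

```bash
python3 d.py 457.8 190.6 32 12.2
```

```text
t 13.83 pos [463.2 192.2  40. ] head 12.24 tilt 1.38 w 1.001 F [-0.4  0.7  0.1]
delta mm [ 5.5 -0.3  8.2] turn rad 0.001 q6 -1.43
```

```bash
python3 - <<'E'
from h import *
c=dict(np.load("w5.npz")); cv2.imwrite("pics/w5c.png",cv2.resize(c["pixels"][155:290,270:380,::-1],None,fx=4.4,fy=4.4))
E
```

```text
(no output)
```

View pics/w5c.png

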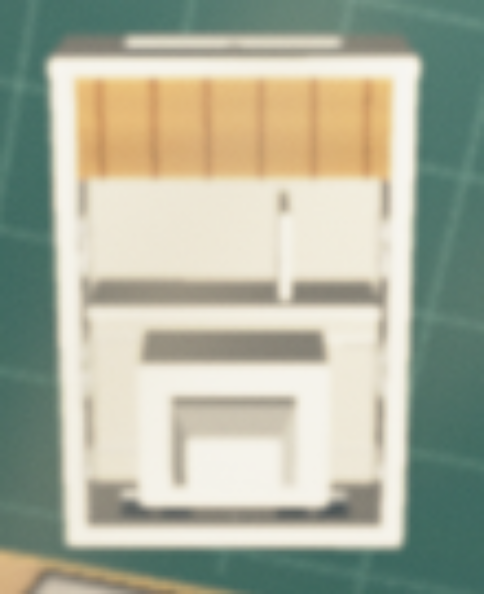

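Emit:
{"fn": "servo_tool", "kwargs": {"moves": [[0,[0.005,0,0.004],0],[0,[0,0,0.004],0],[0,[0,0,0],0],[0,[0,0,0],0],[0,[0,0,0],0],[0,[0,0,0],0],[0,[0,0,0],0],[0,[0,0,0],0]]}}

```text
time: 14.5
tool_pos: [0.4583, 0.1912, 0.0324]
tcp_rot: [0.333, -3.104, 0.015]
wrist_force: [-0.2, -0.2, 0.7]
width: 1.002
```

```bash
python3 - <<'E'
from h import *
c=dict(np.load("w5.npz"))
g=lambda pts,z: ray(c,np.array(pts)/4.4+[270-.38,155-.38],z)[:,:2]*1000
Q=g([(50,66),(418,64),(402,545),(72,547)],.027); print("first",Q.round(1).tolist(),Q.mean(0),np.linalg.norm(Q[0]-Q[3]),np.linalg.norm(Q[0]-Q[1])); d=Q[3]+Q[2]-Q[0]-Q[1]; print(np.degrees(np.arctan2(d[1],d[0])))
E
python3 d.py 457.8 190.6 32 12.2
```

```text
first [[425.0, 156.6], [413.5, 210.1], [490.7, 226.1], [502.2, 173.8]] [457.83317421 191.62888371] 79.09022921036191 54.73338298035446
12.149972473704526
t 14.50 pos [458.3 191.2  32.4] head 12.24 tilt 1.28 w 1.002 F [-0.2 -0.2  0.7]
delta mm [ 0.6 -0.5  0.4] turn rad 0.001 q6 -1.43
```

Centre agrees at (457.8, 191.4). Close and lift.

Emit:
{"fn": "servo_tool", "kwargs": {"moves": [[255,[0,0,0],0],[255,[0,0,0],0],[255,[0,0,0],0],[255,[0,0,0],0],[255,[0,0,0],0],[255,[0,0,0],0],[255,[0,0,0],0],[255,[0,0,0],0]], "newtons": 40}}

```text
time: 15.17
tool_pos: [0.4587, 0.1913, 0.0327]
tcp_rot: [0.332, -3.104, 0.015]
wrist_force: [-0.4, -0.6, 0.3]
width: 0.62
```

```bash
python3 d.py 457.8 190.6 120 -5.7
```

```text
t 15.17 pos [458.7 191.3  32.7] head 12.23 tilt 1.25 w 0.620 F [-0.4 -0.6  0.3]
delta mm [  2.8  -1.1 -87.3] turn rad 0.313 q6 -1.43
```

Emit:
{"fn": "servo_tool", "kwargs": {"moves": [[255,[0,0,-0.01],0],[255,[0,0,-0.02],0],[255,[0,0,-0.025],0],[255,[0,0,-0.025],0],[255,[0,0,-0.01],0],[255,[0,0,0],0.1],[255,[0,0,0],0.1],[255,[0,0,0],0.1]]}}

```text
time: 15.83
tool_pos: [0.4592, 0.192, 0.129]
tcp_rot: [-0.151, -3.118, 0.021]
wrist_force: [-1.0, 0.6, -0.9]
width: 0.62
```

```bash
python3 d.py 458 321 120 -5.8
```

```text
t 15.83 pos [459.2 192.  129. ] head -5.54 tilt 1.35 w 0.620 F [-1.   0.6 -0.9]
delta mm [ 13.6 128.4   7.4] turn rad 0.004 q6 -1.12
```

Emit:
{"fn": "servo_tool", "kwargs": {"moves": [[255,[0.002,0.015,0],0],[255,[0.002,0.025,0],0],[255,[0.002,0.028,0],0],[255,[0.002,0.028,0],0],[255,[0.002,0.02,0],0],[255,[0.001,0.01,0],0],[255,[0,0,0],0],[255,[0,0,0],0]]}}

```text
time: 16.5
tool_pos: [0.4604, 0.3218, 0.1277]
tcp_rot: [-0.163, -3.119, 0.022]
wrist_force: [-0.4, -0.3, -0.7]
width: 0.625
```

```bash
cat > hand.py <<'E'
import sys
from h import *
from workcell import bot
from scipy.spatial.transform import Rotation as Ro
s=bot.read_state(); c=bot.read_camera("wrist"); n=sys.argv[1]; np.savez(n+".npz",**c); cv2.imwrite(f"pics/{n}.png",c["pixels"][:,:,::-1])
R=Ro.from_rotvec(s["tcp_rot"]).as_matrix(); p=s["tool_pos"]; W=world(c)
for r in range(int(sys.argv[2]),int(sys.argv[3]),2): print(r,c["pixels"][r,310:330].mean(0).round(),np.round((np.median(W[r,305:335],0)-p)@R*1000,1))
E
python3 d.py 458 321 100 -5.8; python3 hand.py w6 160 200
```

```text
t 16.50 pos [460.4 321.8 127.7] head -5.97 tilt 1.35 w 0.625 F [-0.4 -0.3 -0.7]
delta mm [ 1.8 -0.6 27.7] turn rad -0.003 q6 -0.90
160 [127. 122. 116.] [ 31.6  -0.5 105.9]
162 [127. 122. 116.] [ 30.2  -0.5 105.7]
164 [128. 123. 116.] [ 28.9  -0.5 105.4]
166 [129. 123. 116.] [ 27.6  -0.5 105.5]
168 [130. 124. 117.] [ 26.3  -0.5 105.3]
170 [133. 126. 118.] [ 24.8  -0.5 105.3]
172 [154. 146. 132.] [41.1 -0.3 26. ]
174 [226. 219. 200.] [41.2 -0.2 22. ]
176 [194. 186. 169.] [40.3 -0.2 21.9]
178 [119. 114. 104.] [40.3 -0.2 17.7]
180 [139. 131. 117.] [41.6 -0.2  9.4]
182 [166. 156. 138.] [41.5 -0.2  6. ]
184 [236. 230. 215.] [41.4 -0.2  3.3]
186 [243. 239. 228.] [40.6 -0.2  3.2]
188 [242. 238. 225.] [39.8  0.2  3.1]
190 [234. 213. 170.] [38.3 -0.2  6.1]
192 [225. 183. 123.] [37.4 -0.3  6.2]
194 [223. 181. 122.] [36.6 -0.2  6.1]
196 [221. 179. 121.] [35.7 -0.2  6.1]
198 [219. 177. 119.] [34.8 -0.2  6.2]
```

View pics/w6.png

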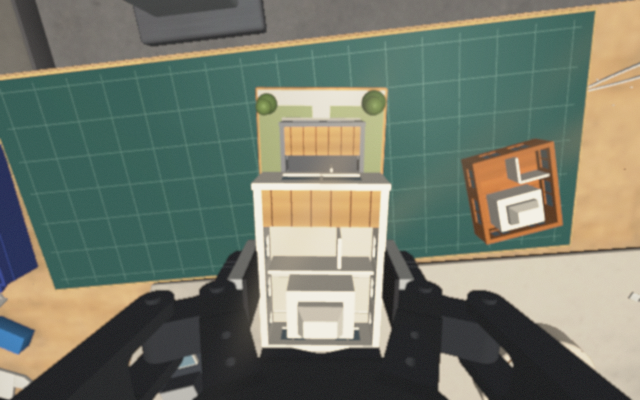

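Emit:
{"fn": "servo_tool", "kwargs": {"moves": [[255,[0,-0.001,0.008],0],[255,[0,0,0.012],0],[255,[0,0,0.012],0],[255,[0,0,0.008],0],[255,[0,0,0.002],0],[255,[0,0,0],0],[255,[0,0,0],0],[255,[0,0,0],0]]}}

```text
time: 17.22
tool_pos: [0.4576, 0.313, 0.0786]
tcp_rot: [-0.172, -3.113, 0.03]
wrist_force: [-0.0, 0.3, -1.0]
width: 0.625
```

```bash
python3 d.py 460.7 321 66 -5.8
```

```text
t 17.22 pos [457.6 313.   78.6] head -6.31 tilt 1.74 w 0.625 F [-0.   0.3 -1. ]
delta mm [-2.4  8.5 12.3] turn rad -0.009 q6 -0.90
```

Emit:
{"fn": "servo_tool", "kwargs": {"moves": [[255,[-0.002,0.004,0],-0.009],[255,[0,0.004,0],0],[255,[0,0,0],0],[255,[0,0,0],0],[255,[0,0,0],0],[255,[0,0,0],0],[255,[0,0,0],0],[255,[0,0,0],0]]}}

```text
time: 17.88
tool_pos: [0.4627, 0.3234, 0.0809]
tcp_rot: [-0.155, -3.118, 0.025]
wrist_force: [-0.3, 0.3, -0.8]
width: 0.622
```

```bash
python3 d.py 460.7 321 66 -5.8
```

```text
t 17.88 pos [462.7 323.4  80.9] head -5.69 tilt 1.44 w 0.622 F [-0.3  0.3 -0.8]
delta mm [ 1.4 -2.4 15. ] turn rad 0.002 q6 -0.90
```

Emit:
{"fn": "servo_tool", "kwargs": {"moves": [[255,[0.001,-0.002,0],0.002],[255,[0,0,0],0],[255,[0,0,0.002],0],[255,[0,0,0.002],0],[255,[0,0,0.001],0],[255,[0,0,0],0],[255,[0,0,0],0],[255,[0,0,0],0]]}}

```text
time: 18.55
tool_pos: [0.4608, 0.3207, 0.075]
tcp_rot: [-0.159, -3.117, 0.026]
wrist_force: [-0.3, 1.1, -0.5]
width: 0.618
```

```bash
python3 d.py 460.7 321 65 -5.8
```

```text
t 18.55 pos [460.8 320.7  75. ] head -5.84 tilt 1.50 w 0.618 F [-0.3  1.1 -0.5]
delta mm [-0.1  0.5 10. ] turn rad -0.001 q6 -0.90
```

Aligned; descend over the stub with force watching.

Emit:
{"fn": "servo_tool", "kwargs": {"moves": [[255,[0,0,0.002],0],[255,[0,0,0.002],0],[255,[0,0,0.002],0],[255,[0,0,0.001],0],[255,[0,0,0],0],[255,[0,0,0],0],[255,[0,0,0],0],[255,[0,0,0],0]]}}

```text
time: 19.22
tool_pos: [0.4606, 0.3206, 0.0671]
tcp_rot: [-0.159, -3.117, 0.026]
wrist_force: [0.2, 0.6, -1.6]
width: 0.618
```

```bash
python3 d.py 460.7 321 65 -5.8
```

```text
t 19.22 pos [460.6 320.6  67.1] head -5.84 tilt 1.51 w 0.618 F [ 0.2  0.6 -1.6]
delta mm [-0.1  0.4  2.1] turn rad -0.001 q6 -0.90
```

Emit:
{"fn": "servo_tool", "kwargs": {"moves": [[255,[0,0,0.001],0],[255,[0,0,0.001],0],[255,[0,0,0.001],0],[255,[0,0,0.001],0],[255,[0,0,0.001],0],[255,[0,0,0.001],0],[255,[0,0,0.001],0],[255,[0,0,0.001],0]]}}

```text
time: 19.88
tool_pos: [0.461, 0.321, 0.0649]
tcp_rot: [-0.159, -3.117, 0.025]
wrist_force: [-1.7, -1.1, 6.9]
width: 0.622
```

```bash
python3 d.py 460.7 321 65 -5.8;  python3 - <<'E'
from workcell import bot
import cv2,numpy as np
c=bot.read_camera("scene"); cv2.imwrite("pics/s5.png",cv2.resize(c["pixels"][160:290,200:360,::-1],None,fx=4.6,fy=4.6))
E
```

```text
t 19.88 pos [461.  321.   64.9] head -5.84 tilt 1.51 w 0.622 F [-1.7 -1.1  6.9]
delta mm [ 0.3 -0.1 -0.1] turn rad -0.001 q6 -0.90
```

View pics/s5.png

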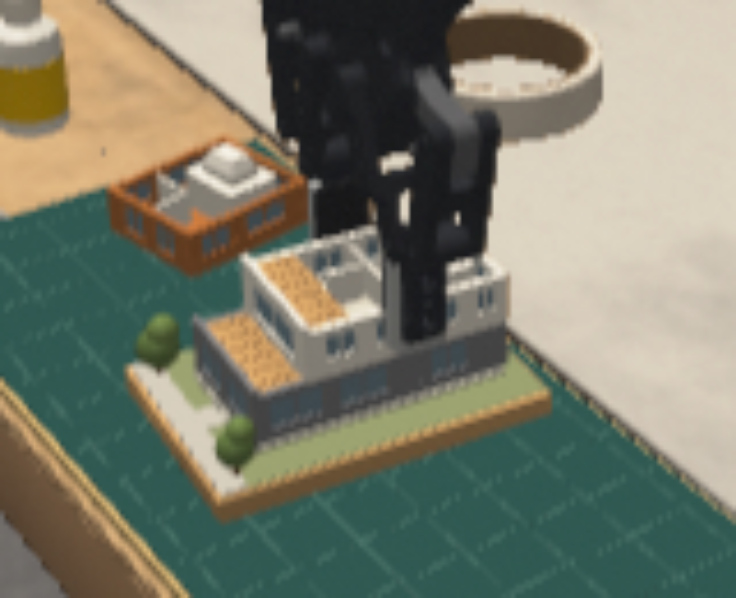

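Emit:
{"fn": "servo_tool", "kwargs": {"moves": [[255,[0,0,0.001],0],[255,[0,0,0],0],[0,[0,0,0],0],[0,[0,0,0],0],[0,[0,0,0],0],[0,[0,0,0],0],[0,[0,0,-0.01],0],[0,[0,0,-0.02],0]]}}

```text
time: 20.6
tool_pos: [0.459, 0.3197, 0.092]
tcp_rot: [-0.159, -3.11, 0.032]
wrist_force: [-0.8, 0.0, -0.8]
width: 0.999
```

Emit:
{"fn": "servo_tool", "kwargs": {"moves": [[0,[0,0,-0.03],0],[0,[0,0,-0.03],0],[0,[0,0,-0.02],0],[0,[0,0,-0.01],0],[0,[0,0,0],0],[0,[0,0,0],0],[0,[0,0,0],0],[0,[0,0,0],0]]}}

```text
time: 21.27
tool_pos: [0.4622, 0.3219, 0.1902]
tcp_rot: [-0.159, -3.113, 0.029]
wrist_force: [0.4, -0.2, -0.4]
width: 0.998
```

```bash
python3 d.py 466 457 160 11; python3 hand.py w7 0 0; python3 -c "
import cv2;i=cv2.imread('pics/w7.png');cv2.imwrite('pics/w7c.png',cv2.resize(i[110:290,270:390],None,fx=3.3,fy=3.3)); cv2.imwrite('pics/w7d.png',cv2.resize(i[130:260,420:560],None,fx=4,fy=4))"
```

```text
t 21.27 pos [462.2 321.9 190.2] head -5.83 tilt 1.75 w 0.998 F [ 0.4 -0.2 -0.4]
delta mm [  9.3 135.3  27.7] turn rad -0.294 q6 -0.90
```

View pics/w7.png

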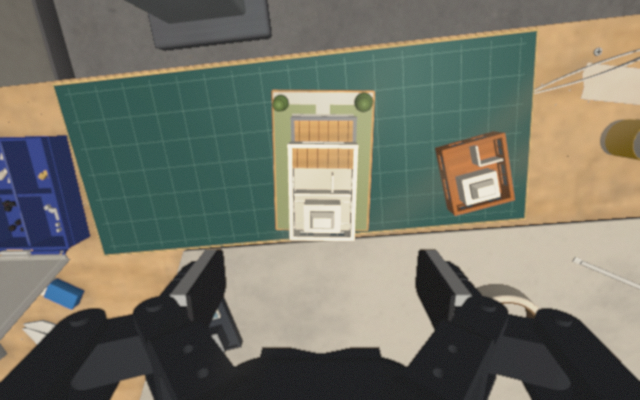

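View pics/w7c.png

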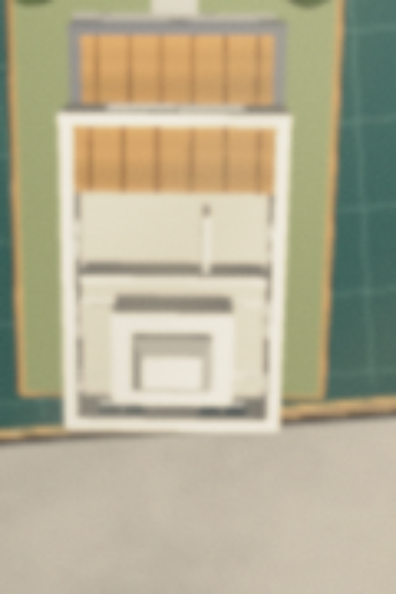

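View pics/w7d.png

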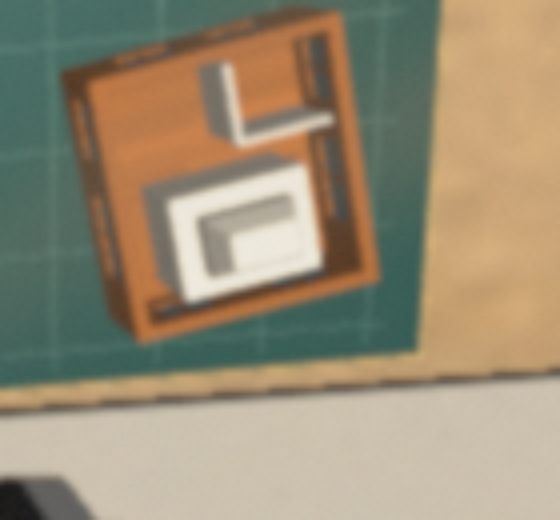

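```bash
python3 - <<'E'
from h import *
c=dict(np.load("w7.npz"))
def rep(n,pts,sc,o,z):
    Q=ray(c,np.array(pts)/sc+np.array(o)-.38,z)[:,:2]*1000; d=Q[3]+Q[2]-Q[0]-Q[1]
    print(n,Q.mean(0).round(1),"L %.1f B %.1f"%(np.linalg.norm(d)/2,np.linalg.norm(Q[0]-Q[1])),"h %.1f"%np.degrees(np.arctan2(d[1],d[0])))
rep("first",[(57,116),(292,115),(280,430),(64,431)],3.3,(270,110),.059)
rep("gstub? first stub tip",[(142,358),(208,358),(210,390),(140,390)],3.3,(270,110),.069)
rep("top",[(85,80),(343,14),(380,278),(137,341)],4,(420,130),.027)
rep("topstub",[(230,235),(291,220),(305,260),(244,276)],4,(420,130),.037)
E
```

```text
first [459.9 321. ] L 79.4 B 54.9 h -6.2
gstub? first stub tip [480.7 319.5] L 8.1 B 15.8 h -5.8
top [464.5 459. ] L 61.5 B 55.1 h 10.5
topstub [477.2 461.6] L 9.9 B 13.0 h 19.1
```

Emit:
{"fn": "servo_tool", "kwargs": {"moves": [[0,[0.002,0.02,0],0],[0,[0.002,0.03,0],0],[0,[0.002,0.034,0],0],[0,[0.002,0.03,0.005],0],[0,[0.001,0.02,0.005],0],[0,[0,0,0.01],-0.1],[0,[0,0,0.01],-0.1],[0,[0,0,0.005],-0.09]]}}

```text
time: 21.98
tool_pos: [0.4609, 0.4572, 0.1376]
tcp_rot: [0.303, -3.084, 0.04]
wrist_force: [-0.1, 0.2, -0.4]
width: 1.001
```

Emit:
{"fn": "servo_tool", "kwargs": {"moves": [[0,[0,0,0.005],0],[0,[0,0,0.005],0],[0,[0,0,0.005],0],[0,[0,0,0],0],[0,[0,0,0],0],[0,[0,0,0],0],[0,[0,0,0],0],[0,[0,0,0],0]]}}

```text
time: 22.65
tool_pos: [0.4571, 0.4534, 0.1142]
tcp_rot: [0.291, -3.075, 0.051]
wrist_force: [-0.7, -0.0, 0.7]
width: 0.997
```

```bash
python3 d.py 465.5 458 70 10.7; python3 hand.py w8 0 0; python3 -c "
import cv2;i=cv2.imread('pics/w8.png');cv2.imwrite('pics/w8c.png',cv2.resize(i[130:290,250:400],None,fx=3.7,fy=3.7))"
```

```text
t 22.65 pos [457.1 453.4 114.2] head 10.87 tilt 3.53 w 0.997 F [-0.7 -0.   0.7]
delta mm [-11.5   4.2  43.6] turn rad 0.003 q6 -1.02
```

View pics/w8.png

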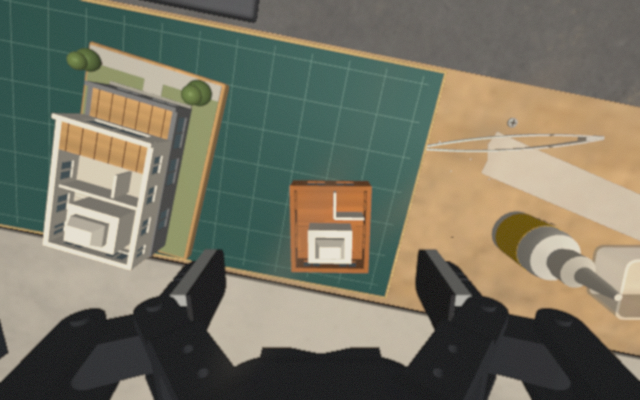

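View pics/w8c.png

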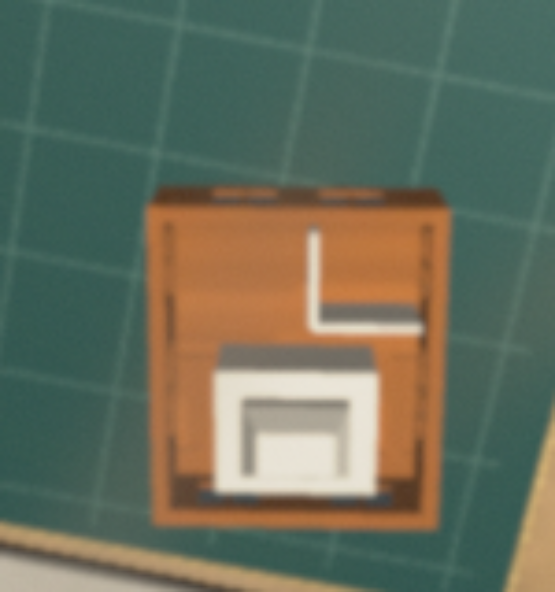

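```bash
cat > rep.py <<'E'
from h import *
def rep(f,n,pts,sc,o,z):
    c=dict(np.load(f)); Q=ray(c,np.array(pts)/sc+np.array(o)-.38,z)[:,:2]*1000; d=Q[3]+Q[2]-Q[0]-Q[1]
    print(n,Q.mean(0).round(1),"L %.1f B %.1f"%(np.linalg.norm(d)/2,np.linalg.norm(Q[0]-Q[1])),"h %.1f"%np.degrees(np.arctan2(d[1],d[0])))
E
python3 -c "
from rep import *
rep('w8.npz','top',[(147,207),(450,208),(438,527),(153,525)],3.7,(250,130),.027)"
```

```text
top [464.5 459.1] L 61.9 B 54.0 h 10.7
```

Emit:
{"fn": "servo_tool", "kwargs": {"moves": [[0,[-0.01,0.004,0.01],0],[0,[0,0,0.03],0],[0,[0,0,0.01],0],[0,[0,0,0],0],[0,[0,0,0],0],[0,[0,0,0],0],[0,[0,0,0],0],[0,[0,0,0],0]]}}

```text
time: 23.37
tool_pos: [0.4675, 0.4605, 0.07]
tcp_rot: [0.291, -3.085, 0.041]
wrist_force: [0.6, 0.0, -0.1]
width: 0.999
```

```bash
python3 d.py 465.5 458 32 10.7; python3 -c "
from workcell import bot
s=bot.read_state(); q=s['q']; print(q.round(4),q[1]+q[2]+q[4]-3.1416)"
```

```text
t 23.37 pos [467.5 460.5  70. ] head 10.80 tilt 2.89 w 0.999 F [ 0.6  0.  -0.1]
delta mm [ 0.7 -1.2 38.1] turn rad 0.002 q6 -1.02
[ 0.7375  0.4214  1.7619  0.0056  1.0085 -1.0244] 0.05026384939488748
```

Emit:
{"fn": "servo_tool", "kwargs": {"moves": [[0,[0.001,-0.001,0.015],0],[0,[0,0,0.015],0],[0,[0,0,0],0],[0,[0,0,0],0],[0,[0,0,0],0],[0,[0,0,0],0],[0,[0,0,0],0],[0,[0,0,0],0]]}}

```text
time: 24.03
tool_pos: [0.4699, 0.4626, 0.049]
tcp_rot: [0.292, -3.096, 0.028]
wrist_force: [-0.5, 0.1, 0.5]
width: 1.002
```

```bash
python3 d.py 464.7 459 32 10.7
```

```text
t 24.03 pos [469.9 462.6  49. ] head 10.80 tilt 2.10 w 1.002 F [-0.5  0.1  0.5]
delta mm [ 5.2 -2.3 17.2] turn rad 0.002 q6 -1.02
```

Emit:
{"fn": "servo_tool", "kwargs": {"moves": [[0,[0.005,-0.002,0.008],0],[0,[0,0,0.012],0],[0,[0,0,0],0],[0,[0,0,0],0],[0,[0,0,0],0],[0,[0,0,0],0],[0,[0,0,0],0],[0,[0,0,0],0]]}}

```text
time: 24.7
tool_pos: [0.4641, 0.4589, 0.0272]
tcp_rot: [0.292, -3.096, 0.028]
wrist_force: [0.4, -0.2, -0.2]
width: 1.002
```

```bash
python3 d.py 464.7 459 31 10.7
```

```text
t 24.70 pos [464.1 458.9  27.2] head 10.80 tilt 2.11 w 1.002 F [ 0.4 -0.2 -0.2]
delta mm [-0.5 -0.  -3.8] turn rad 0.002 q6 -1.02
```

Emit:
{"fn": "servo_tool", "kwargs": {"moves": [[0,[0,0,-0.002],0],[0,[0,0,-0.001],0],[0,[0,0,0],0],[255,[0,0,0],0],[255,[0,0,0],0],[255,[0,0,0],0],[255,[0,0,0],0],[255,[0,0,0],0]], "newtons": 40}}

```text
time: 25.37
tool_pos: [0.4653, 0.4599, 0.0323]
tcp_rot: [0.292, -3.098, 0.025]
wrist_force: [-1.1, -0.5, -1.1]
width: 0.623
```

```bash
python3 d.py 464.7 459 31 -5.8
```

```text
t 25.37 pos [465.3 459.9  32.3] head 10.79 tilt 1.94 w 0.623 F [-1.1 -0.5 -1.1]
delta mm [ 0.7 -0.7  1.3] turn rad 0.290 q6 -1.02
```

Emit:
{"fn": "servo_tool", "kwargs": {"moves": [[255,[0,0,-0.01],0],[255,[0,0,-0.02],0],[255,[0,0,-0.025],0],[255,[0,0,-0.025],0],[255,[0,0,-0.02],0.05],[255,[0,0,-0.01],0.1],[255,[0,0,-0.004],0.08],[255,[0,0,-0.001],0.04]]}}

```text
time: 26.03
tool_pos: [0.4664, 0.4601, 0.1527]
tcp_rot: [-0.145, -3.105, 0.04]
wrist_force: [0.4, 0.5, -1.3]
width: 0.617
```

```bash
python3 d.py 468 320.5 125 -5.8
```

```text
t 26.03 pos [466.4 460.1 152.7] head -5.32 tilt 2.38 w 0.617 F [ 0.4  0.5 -1.3]
delta mm [ -15.5 -138.    31. ] turn rad 0.008 q6 -0.74
```

Emit:
{"fn": "servo_tool", "kwargs": {"moves": [[255,[-0.002,-0.015,0],0],[255,[-0.003,-0.025,0],0],[255,[-0.003,-0.03,0.002],0.004],[255,[-0.003,-0.03,0.004],0.004],[255,[-0.002,-0.022,0.005],0],[255,[-0.001,-0.01,0.005],0],[255,[0,-0.004,0.005],0],[255,[0,0,0],0]]}}

```text
time: 26.7
tool_pos: [0.4657, 0.315, 0.1376]
tcp_rot: [-0.148, -3.108, 0.037]
wrist_force: [-0.2, 0.2, -1.2]
width: 0.622
```

Emit:
{"fn": "servo_tool", "kwargs": {"moves": [[255,[0,0,0],0],[255,[0,0,0],0],[255,[0,0,0],0],[255,[0,0,0],0],[255,[0,0,0],0],[255,[0,0,0],0],[255,[0,0,0],0],[255,[0,0,0],0]]}}

```text
time: 27.37
tool_pos: [0.4664, 0.3203, 0.1382]
tcp_rot: [-0.14, -3.11, 0.033]
wrist_force: [-0.4, -0.8, 0.3]
width: 0.625
```

```bash
python3 d.py 468 320.5 105 -5.8;python3 hand.py w9 180 208
```

```text
t 27.37 pos [466.4 320.3 138.2] head -5.13 tilt 2.04 w 0.625 F [-0.4 -0.8  0.3]
delta mm [-2.5  1.1 33.1] turn rad 0.012 q6 -0.92
180 [238. 232. 214.] [19.8 -0.4 95.9]
182 [238. 231. 214.] [18.4  0.2 96.1]
184 [238. 231. 213.] [17.  -0.5 95.9]
186 [238. 231. 213.] [15.5 -0.5 96. ]
188 [238. 230. 212.] [14.1 -0.5 95.9]
190 [238. 230. 212.] [12.7  0.2 95.8]
192 [236. 228. 206.] [11.2 -0.5 96. ]
194 [190. 164. 136.] [30.9 -0.3 25.2]
196 [142. 105.  75.] [30.9 -0.3 22. ]
198 [144. 106.  76.] [30.7 -0.2 19.1]
200 [136. 104.  76.] [30.7 -0.2 16. ]
202 [136. 103.  76.] [31.   0.2 12.5]
204 [136. 101.  73.] [31.5 -0.2  9.2]
206 [174. 120.  79.] [31.4 -0.3  6.4]
```

View pics/w9.png

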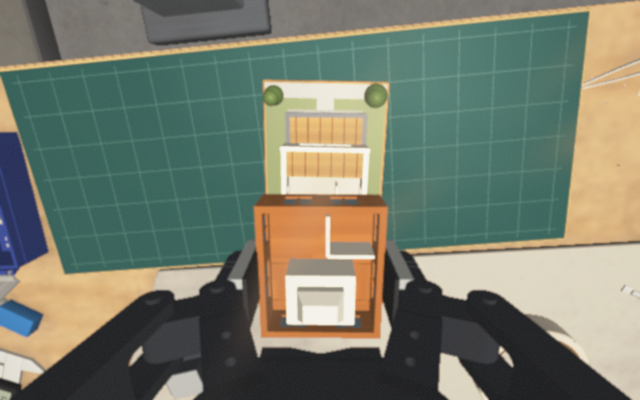

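Emit:
{"fn": "servo_tool", "kwargs": {"moves": [[255,[-0.003,0.001,0.008],0.012],[255,[0,0,0.01],0],[255,[0,0,0.01],0],[255,[0,0,0.007],0],[255,[0,0,0.002],0],[255,[0,0,0],0],[255,[0,0,0],0],[255,[0,0,0],0]]}}

```text
time: 28.08
tool_pos: [0.4674, 0.3192, 0.0949]
tcp_rot: [-0.161, -3.106, 0.037]
wrist_force: [-0.3, 0.8, -0.9]
width: 0.625
```

```bash
python3 d.py 468.8 320.2 95 -5.8
```

```text
t 28.08 pos [467.4 319.2  94.9] head -5.92 tilt 2.26 w 0.625 F [-0.3  0.8 -0.9]
delta mm [-1.3  1.2 -0.2] turn rad -0.002 q6 -0.91
```

Emit:
{"fn": "servo_tool", "kwargs": {"moves": [[255,[-0.001,0.001,0],0],[255,[0,0,0],0],[255,[0,0,0.001],0],[255,[0,0,0.001],0],[255,[0,0,0],0],[255,[0,0,0],0],[255,[0,0,0],0],[255,[0,0,0],0]]}}

```text
time: 28.75
tool_pos: [0.4699, 0.321, 0.0948]
tcp_rot: [-0.161, -3.109, 0.033]
wrist_force: [0.6, 0.2, -0.8]
width: 0.623
```

```bash
python3 d.py 468.8 320.2 85 -5.8
```

```text
t 28.75 pos [469.9 321.   94.8] head -5.92 tilt 2.02 w 0.623 F [ 0.6  0.2 -0.8]
delta mm [ 0.8 -0.7  9.9] turn rad -0.002 q6 -0.91
```

Emit:
{"fn": "servo_tool", "kwargs": {"moves": [[255,[0.001,-0.001,0],0],[255,[0,0,0.001],0],[255,[0,0,0.002],0],[255,[0,0,0.002],0],[255,[0,0,0.002],0],[255,[0,0,0.001],0],[255,[0,0,0],0],[255,[0,0,0],0]]}}

```text
time: 29.42
tool_pos: [0.4682, 0.3197, 0.0857]
tcp_rot: [-0.161, -3.109, 0.034]
wrist_force: [0.7, 0.9, -1.3]
width: 0.621
```

```bash
python3 d.py 468.8 320.2 85 -5.8
```

```text
t 29.42 pos [468.2 319.7  85.7] head -5.92 tilt 2.06 w 0.621 F [ 0.7  0.9 -1.3]
delta mm [-0.6  0.6  0.7] turn rad -0.002 q6 -0.91
```

Emit:
{"fn": "servo_tool", "kwargs": {"moves": [[255,[0,0,0.001],0],[255,[0,0,0.001],0],[255,[0,0,0.001],0],[255,[0,0,0.001],0],[255,[0,0,0.001],0],[255,[0,0,0.001],0],[255,[0,0,0.001],0],[255,[0,0,0.001],0]]}}

```text
time: 30.08
tool_pos: [0.4695, 0.3208, 0.084]
tcp_rot: [-0.161, -3.11, 0.031]
wrist_force: [-1.4, -0.8, 6.5]
width: 0.624
```

```bash
python3 d.py 468.8 320.2 85 -5.8;  python3 - <<'E'
from workcell import bot
import cv2,numpy as np
c=bot.read_camera("scene"); cv2.imwrite("pics/s6.png",cv2.resize(c["pixels"][160:290,200:360,::-1],None,fx=4.6,fy=4.6))
E
```

```text
t 30.08 pos [469.5 320.8  84. ] head -5.92 tilt 1.90 w 0.624 F [-1.4 -0.8  6.5]
delta mm [ 0.6 -0.7 -1. ] turn rad -0.002 q6 -0.91
```

View pics/s6.png

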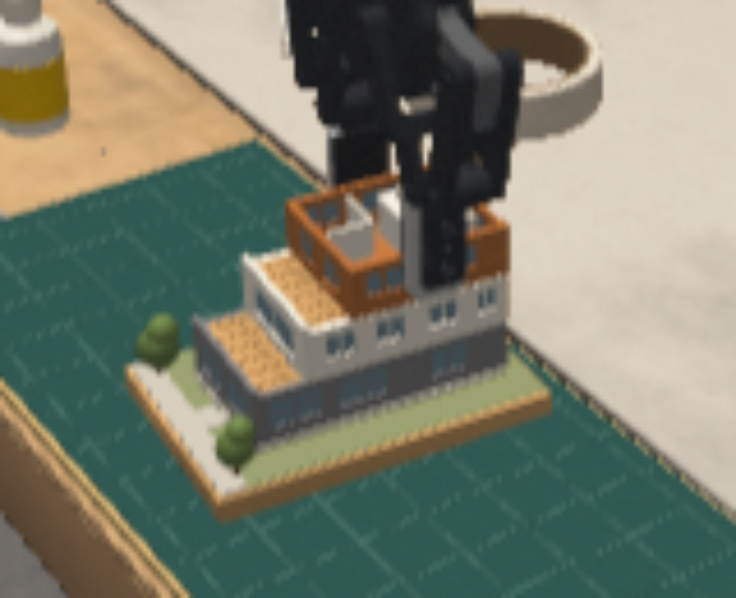

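Emit:
{"fn": "servo_tool", "kwargs": {"moves": [[255,[0,0,0.001],0],[255,[0,0,0],0],[0,[0,0,0],0],[0,[0,0,0],0],[0,[0,0,0],0],[0,[0,0,0],0],[0,[0,0,-0.006],0],[0,[0,0,-0.01],0]]}}

```text
time: 30.8
tool_pos: [0.4691, 0.3206, 0.0983]
tcp_rot: [-0.161, -3.108, 0.033]
wrist_force: [-0.1, 0.1, -0.3]
width: 0.999
```

Emit:
{"fn": "servo_tool", "kwargs": {"moves": [[0,[0,0,-0.02],0],[0,[0,0,-0.025],0],[0,[0,0,-0.025],0],[0,[0,0,-0.018],0],[0,[0,0,-0.01],0],[0,[0,0,-0.006],0],[0,[0,0,-0.003],0],[0,[0,0,-0.001],0]]}}

```text
time: 31.47
tool_pos: [0.4729, 0.3231, 0.217]
tcp_rot: [-0.161, -3.111, 0.029]
wrist_force: [0.6, -0.0, 0.5]
width: 0.999
```

```bash
python3 d.py 608.5 183 170 11; python3 hand.py w10 0 0; python3 -c "
import cv2;i=cv2.imread('pics/w10.png');cv2.imwrite('pics/w10c.png',cv2.resize(i[90:260,260:400],None,fx=3.5,fy=3.5))"
```

```text
t 31.47 pos [472.9 323.1 217. ] head -5.93 tilt 1.83 w 0.999 F [ 0.6 -0.   0.5]
delta mm [-150.5 -124.4   45.8] turn rad -0.295 q6 -0.91
```

View pics/w10c.png

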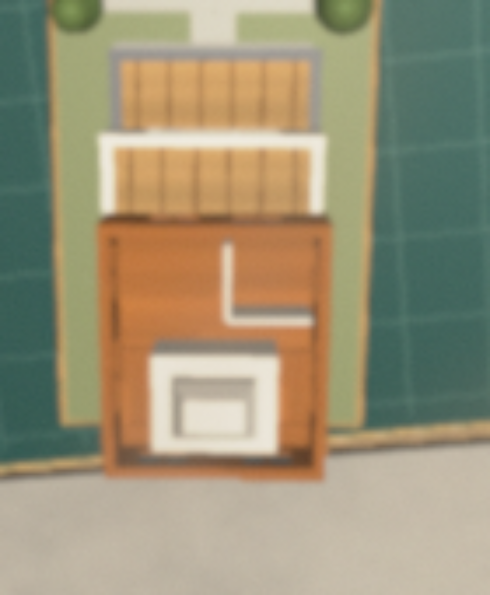

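Emit:
{"fn": "servo_tool", "kwargs": {"moves": [[0,[-0.012,-0.01,0],0],[0,[-0.024,-0.02,0],0],[0,[-0.028,-0.023,0.002],0],[0,[-0.028,-0.023,0.004],0],[0,[-0.025,-0.021,0.005],0],[0,[-0.017,-0.014,0.005],0],[0,[-0.01,-0.008,0.005],-0.03],[0,[-0.004,-0.003,0.005],-0.06]]}}

```text
time: 32.18
tool_pos: [0.6061, 0.1803, 0.1773]
tcp_rot: [-0.009, -3.1, 0.035]
wrist_force: [0.1, 0.0, -0.2]
width: 0.998
```

Emit:
{"fn": "servo_tool", "kwargs": {"moves": [[0,[0,0,0.01],-0.08],[0,[0,0,0.01],-0.08],[0,[0,0,0.01],-0.05],[0,[0,0,0],0],[0,[0,0,0],0],[0,[0,0,0],0],[0,[0,0,0],0],[0,[0,0,0],0]]}}

```text
time: 32.85
tool_pos: [0.6001, 0.1747, 0.1344]
tcp_rot: [0.318, -3.062, 0.032]
wrist_force: [-0.5, 0.7, -0.6]
width: 1.003
```

```bash
python3 d.py 608.5 183 130 11; python3 hand.py w11 0 0; python3 -c "
import cv2;i=cv2.imread('pics/w11.png');cv2.imwrite('pics/w11c.png',cv2.resize(i[120:280,250:400],None,fx=3.7,fy=3.7))"
```

```text
t 32.85 pos [600.1 174.7 134.4] head 11.90 tilt 3.82 w 1.003 F [-0.5  0.7 -0.6]
delta mm [-10.2   6.5   3.6] turn rad 0.016 q6 -1.52
```

View pics/w11.png

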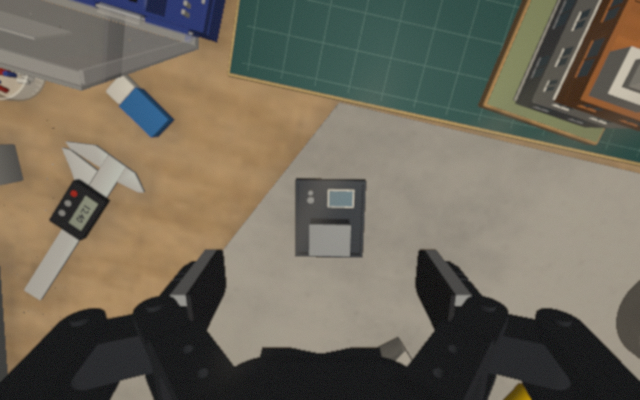

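View pics/w11c.png

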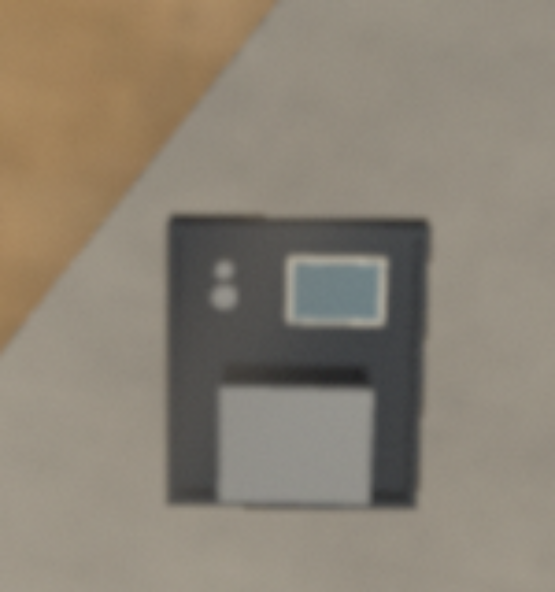

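```bash
python3 -c "
from rep import *
rep('w11.npz','roof',[(168,222),(430,228),(416,505),(168,504)],3.7,(250,120),.017)
rep('w10.npz','top',[(99,222),(331,220),(324,478),(105,478)],3.5,(260,90),.079)
rep('w10.npz','first front',[(97,136),(326,136),(326,136),(97,136)],3.5,(260,90),.059)
"; python3 d.py 608 184 95 11
```

```text
roof [607.8 182. ] L 61.0 B 53.3 h 10.8
top [469.1 321.2] L 62.4 B 52.9 h -6.0
first front [420.4 325.1] L 0.0 B 55.2 h 0.0
t 32.90 pos [600.3 174.7 134.6] head 11.91 tilt 3.79 w 0.999 F [0.6 0.1 0.3]
delta mm [-12.    8.   38.8] turn rad 0.016 q6 -1.52
```

Emit:
{"fn": "servo_tool", "kwargs": {"moves": [[0,[-0.009,0.008,0.015],0.008],[0,[0,0,0.025],0.008],[0,[0,0,0],0],[0,[0,0,0],0],[0,[0,0,0],0],[0,[0,0,0],0],[0,[0,0,0],0],[0,[0,0,0],0]]}}

```text
time: 33.57
tool_pos: [0.6104, 0.1854, 0.1025]
tcp_rot: [0.294, -3.078, 0.03]
wrist_force: [0.6, -0.1, 0.7]
width: 0.999
```

```bash
python3 d.py 608 184 95 11
```

```text
t 33.57 pos [610.4 185.4 102.5] head 10.92 tilt 3.02 w 0.999 F [ 0.6 -0.1  0.7]
delta mm [ 2.2 -0.9  7.7] turn rad -0.001 q6 -1.49
```

Emit:
{"fn": "servo_tool", "kwargs": {"moves": [[0,[0.002,-0.002,0.015],0],[0,[0,0,0.022],0],[0,[0,0,0],0],[0,[0,0,0],0],[0,[0,0,0],0],[0,[0,0,0],0],[0,[0,0,0],0],[0,[0,0,0],0]]}}

```text
time: 34.23
tool_pos: [0.6128, 0.1834, 0.0744]
tcp_rot: [0.294, -3.092, 0.026]
wrist_force: [-0.2, 1.2, -0.3]
width: 1.0
```

```bash
python3 d.py 608 182.3 60 10.9
```

```text
t 34.23 pos [612.8 183.4  74.4] head 10.89 tilt 2.26 w 1.000 F [-0.2  1.2 -0.3]
delta mm [ 4.4  0.  14.6] turn rad -0.000 q6 -1.50
```

Emit:
{"fn": "servo_tool", "kwargs": {"moves": [[0,[0.003,0,0.012],0],[0,[0.001,0,0.018],0],[0,[0,0,0],0],[0,[0,0,0],0],[0,[0,0,0],0],[0,[0,0,0],0],[0,[0,0,0],0],[0,[0,0,0],0]]}}

```text
time: 34.9
tool_pos: [0.6095, 0.1827, 0.0461]
tcp_rot: [0.295, -3.097, 0.025]
wrist_force: [-0.3, -0.4, 0.3]
width: 0.999
```

```bash
python3 d.py 608 182.3 31 10.9
```

```text
t 34.90 pos [609.5 182.7  46.1] head 10.90 tilt 1.97 w 0.999 F [-0.3 -0.4  0.3]
delta mm [ 1.   0.1 15.1] turn rad -0.000 q6 -1.49
```

Emit:
{"fn": "servo_tool", "kwargs": {"moves": [[0,[0.001,0,0.008],0],[0,[0,0,0.007],0],[0,[0,0,0],0],[0,[0,0,0],0],[0,[0,0,0],0],[0,[0,0,0],0],[0,[0,0,0],0],[0,[0,0,0],0]]}}

```text
time: 35.57
tool_pos: [0.6086, 0.1823, 0.0304]
tcp_rot: [0.295, -3.098, 0.025]
wrist_force: [-0.9, -0.2, 0.2]
width: 1.002
```

```bash
python3 d.py 608 182.3 31 10.9
```

```text
t 35.57 pos [608.6 182.3  30.4] head 10.90 tilt 1.90 w 1.002 F [-0.9 -0.2  0.2]
delta mm [ 0.6  0.1 -0.6] turn rad -0.000 q6 -1.49
```

Emit:
{"fn": "servo_tool", "kwargs": {"moves": [[255,[0,0,0],0],[255,[0,0,0],0],[255,[0,0,0],0],[255,[0,0,0],0],[255,[0,0,0],0],[255,[0,0,0],0],[255,[0,0,0],0],[255,[0,0,0],0]], "newtons": 40}}

```text
time: 36.23
tool_pos: [0.6091, 0.1824, 0.0311]
tcp_rot: [0.295, -3.1, 0.024]
wrist_force: [0.4, 0.1, 0.1]
width: 0.613
```

```bash
python3 d.py 608 182.3 31 -5.8
```

```text
t 36.23 pos [609.1 182.4  31.1] head 10.90 tilt 1.83 w 0.613 F [0.4 0.1 0.1]
delta mm [1.1 0.1 0.2] turn rad 0.291 q6 -1.49
```

Emit:
{"fn": "servo_tool", "kwargs": {"moves": [[255,[0,0,-0.01],0],[255,[0,0,-0.02],0],[255,[0,0,-0.025],0],[255,[0,0,-0.025],0],[255,[0,0,-0.02],0.05],[255,[0,0,-0.01],0.1],[255,[0,0,-0.006],0.08],[255,[0,0,-0.002],0.04]]}}

```text
time: 36.9
tool_pos: [0.6102, 0.1842, 0.1562]
tcp_rot: [-0.142, -3.108, 0.033]
wrist_force: [-0.6, 0.6, -0.6]
width: 0.616
```

```bash
python3 d.py 475 320 150 -5.9;python3 hand.py w12 190 215
```

```text
t 36.90 pos [610.2 184.2 156.2] head -5.23 tilt 2.12 w 0.616 F [-0.6  0.6 -0.6]
delta mm [146.9 123.1   7.8] turn rad 0.012 q6 -1.21
190 [159. 151. 137.] [ -2.4  -0.6 149. ]
192 [154. 146. 134.] [ -4.   -0.6 148.7]
194 [98. 94. 86.] [31.3 -0.3 23.9]
196 [71. 69. 64.] [31.3 -0.3 20.7]
198 [73. 71. 67.] [31.4 -0.2 17.3]
200 [82. 81. 79.] [31.3 -0.3 14.9]
202 [84. 84. 82.] [30.3 -0.2 14.9]
204 [83. 82. 81.] [29.5 -0.2 14.7]
206 [82. 82. 81.] [27.3 -0.2 18.4]
208 [81. 81. 80.] [26.3 -0.2 18.7]
210 [81. 81. 80.] [25.4 -0.3 18.6]
212 [97. 95. 90.] [24.5 -0.2 18.5]
214 [142. 138. 128.] [24.2 -0.2 16.3]
```

View pics/w12.png

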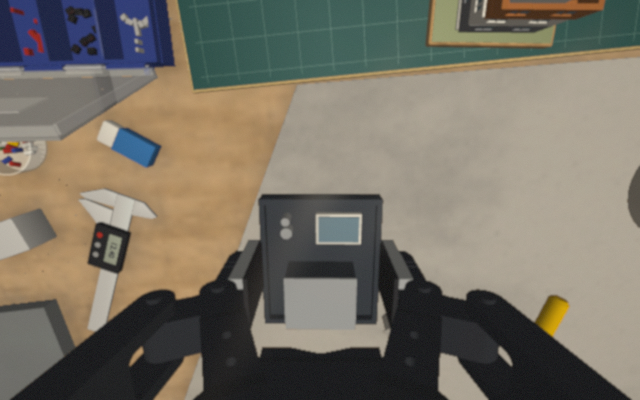

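Emit:
{"fn": "servo_tool", "kwargs": {"moves": [[255,[0.012,0.01,0],0],[255,[0.024,0.02,0],0.006],[255,[0.028,0.023,0],0.006],[255,[0.028,0.023,0],0],[255,[0.026,0.02,0],0],[255,[0.017,0.014,0],0],[255,[0.01,0.008,0],0],[255,[0.004,0.003,0],0]]}}

```text
time: 37.62
tool_pos: [0.4709, 0.3219, 0.1612]
tcp_rot: [-0.159, -3.112, 0.032]
wrist_force: [0.7, 0.2, -0.6]
width: 0.614
```

Emit:
{"fn": "servo_tool", "kwargs": {"moves": [[255,[0.001,0,0],0],[255,[0,0,0],0],[255,[0,0,0],0],[255,[0,0,0],0],[255,[0,0,0],0],[255,[0,0,0],0],[255,[0,0,0],0],[255,[0,0,0],0]]}}

```text
time: 38.28
tool_pos: [0.4737, 0.3186, 0.1613]
tcp_rot: [-0.162, -3.114, 0.034]
wrist_force: [-0.5, 0.3, -0.1]
width: 0.615
```

```bash
python3 d.py 469.3 320.6 120 -5.9
```

```text
t 38.28 pos [473.7 318.6 161.3] head -5.96 tilt 1.83 w 0.615 F [-0.5  0.3 -0.1]
delta mm [ 3.7  2.5 41.4] turn rad -0.001 q6 -0.91
```

Emit:
{"fn": "servo_tool", "kwargs": {"moves": [[255,[0.003,0.002,0.005],0],[255,[0,0,0.01],0],[255,[0,0,0.01],0],[255,[0,0,0.008],0],[255,[0,0,0.004],0],[255,[0,0,0.002],0],[255,[0,0,0],0],[255,[0,0,0],0]]}}

```text
time: 38.95
tool_pos: [0.4684, 0.3192, 0.1159]
tcp_rot: [-0.163, -3.111, 0.038]
wrist_force: [-0.1, 0.1, -0.3]
width: 0.617
```

```bash
python3 d.py 469.3 320.6 115 -5.9
```

```text
t 38.95 pos [468.4 319.2 115.9] head -5.97 tilt 2.05 w 0.617 F [-0.1  0.1 -0.3]
delta mm [-0.7  1.5  0.9] turn rad -0.001 q6 -0.91
```

Emit:
{"fn": "servo_tool", "kwargs": {"moves": [[255,[0,0.001,0],0],[255,[0,0,0],0],[255,[0,0,0.001],0],[255,[0,0,0.001],0],[255,[0,0,0],0],[255,[0,0,0],0],[255,[0,0,0],0],[255,[0,0,0],0]]}}

```text
time: 39.62
tool_pos: [0.4698, 0.3212, 0.1157]
tcp_rot: [-0.163, -3.114, 0.034]
wrist_force: [0.4, 0.4, 0.0]
width: 0.617
```

```bash
python3 d.py 469.3 320.6 104 -5.9
```

```text
t 39.62 pos [469.8 321.2 115.7] head -5.96 tilt 1.84 w 0.617 F [0.4 0.4 0. ]
delta mm [ 0.2 -0.4 11.7] turn rad -0.001 q6 -0.91
```

Emit:
{"fn": "servo_tool", "kwargs": {"moves": [[255,[0,0,0.002],0],[255,[0,0,0.002],0],[255,[0,0,0.002],0],[255,[0,0,0.002],0],[255,[0,0,0.002],0],[255,[0,0,0],0],[255,[0,0,0],0],[255,[0,0,0],0]]}}

```text
time: 40.28
tool_pos: [0.4693, 0.3207, 0.1043]
tcp_rot: [-0.163, -3.113, 0.035]
wrist_force: [-0.3, 1.0, -0.9]
width: 0.617
```

```bash
python3 d.py 469.3 320.6 104 -5.9
```

```text
t 40.28 pos [469.3 320.7 104.3] head -5.97 tilt 1.88 w 0.617 F [-0.3  1.  -0.9]
delta mm [-0.  -0.1  0.3] turn rad -0.001 q6 -0.91
```

Emit:
{"fn": "servo_tool", "kwargs": {"moves": [[255,[0,0,0.001],0],[255,[0,0,0.001],0],[255,[0,0,0.001],0],[255,[0,0,0.001],0],[255,[0,0,0.001],0],[255,[0,0,0.001],0],[255,[0,0,0.001],0],[255,[0,0,0.001],0]]}}

```text
time: 40.95
tool_pos: [0.4696, 0.3213, 0.1033]
tcp_rot: [-0.163, -3.113, 0.033]
wrist_force: [-2.2, -1.1, 5.0]
width: 0.615
```

```bash
python3 d.py 469.3 320.6 103.1 -5.9;  python3 - <<'E'
from workcell import bot
import cv2,numpy as np
c=bot.read_camera("scene"); cv2.imwrite("pics/s7.png",cv2.resize(c["pixels"][160:290,200:360,::-1],None,fx=4.6,fy=4.6))
E
```

```text
t 40.95 pos [469.6 321.3 103.3] head -5.96 tilt 1.84 w 0.615 F [-2.2 -1.1  5. ]
delta mm [ 0.2 -0.7  0.2] turn rad -0.001 q6 -0.91
```

View pics/s7.png

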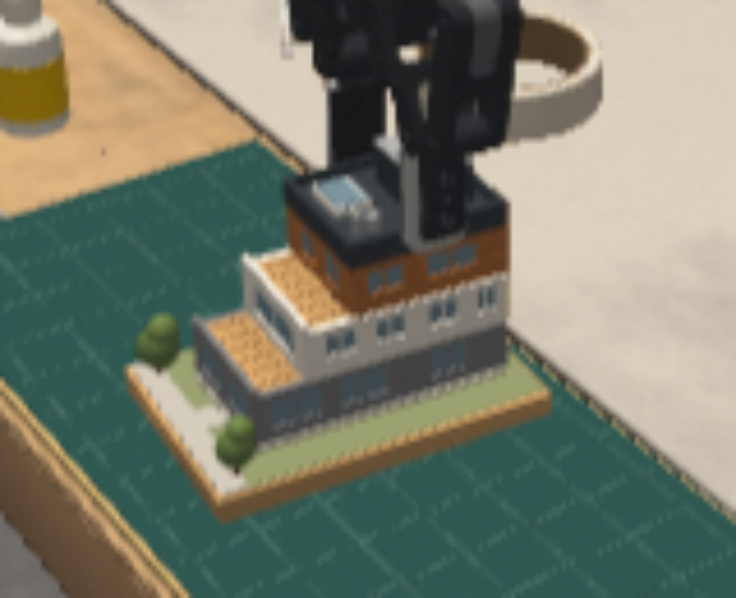

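Seated at 103.3 (expected 103.1), contact felt. Release and rise.

Emit:
{"fn": "servo_tool", "kwargs": {"moves": [[255,[0,0,0.001],0],[255,[0,0,0],0],[0,[0,0,0],0],[0,[0,0,0],0],[0,[0,0,0],0],[0,[0,0,0],0],[0,[0,0,-0.006],0],[0,[0,0,-0.01],0]]}}

```text
time: 41.67
tool_pos: [0.4691, 0.321, 0.1183]
tcp_rot: [-0.162, -3.111, 0.036]
wrist_force: [0.3, -0.1, -0.0]
width: 1.0
```

Emit:
{"fn": "servo_tool", "kwargs": {"moves": [[0,[0,0,-0.02],0],[0,[0,0,-0.025],0],[0,[0,0,-0.025],0],[0,[0,0,-0.018],0],[0,[0,0,-0.01],0],[0,[0,0,-0.006],0],[0,[0,0,-0.003],0],[0,[0,0,-0.001],0]]}}

```text
time: 42.33
tool_pos: [0.4727, 0.3238, 0.2371]
tcp_rot: [-0.162, -3.114, 0.033]
wrist_force: [0.3, -0.2, 1.2]
width: 1.004
```

```bash
python3 d.py 469.3 320.6 200 -5.9; python3 hand.py w13 0 0; python3 -c "
from workcell import bot
import cv2
c=bot.read_camera('scene')['pixels'][160:280,220:340,::-1]
i=cv2.imread('pics/w13.png')[90:250,250:400]
import numpy as np
cv2.imwrite('pics/f.png',np.hstack([cv2.resize(c,(400,400),interpolation=2),cv2.resize(i,(375,400),interpolation=2)]))
t=bot.read_camera('top')['pixels'][:,:,::-1]; cv2.imwrite('pics/t2.png',t)"
```

```text
t 42.33 pos [472.7 323.8 237.1] head -5.96 tilt 1.78 w 1.004 F [ 0.3 -0.2  1.2]
delta mm [ 2.2 -2.7 37.2] turn rad -0.001 q6 -0.91
```

View pics/f.png

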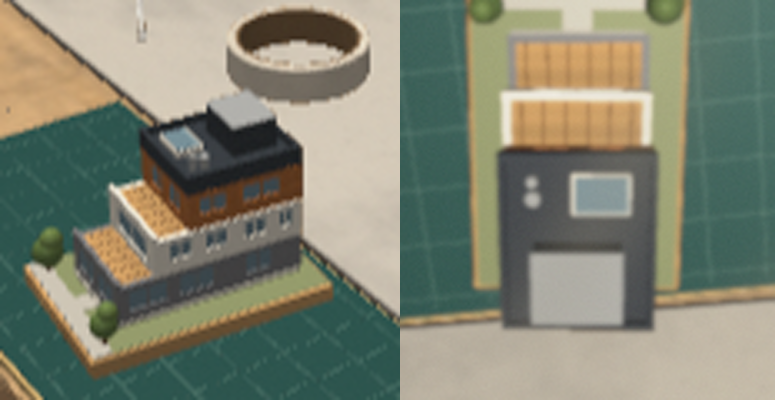

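View pics/t2.png

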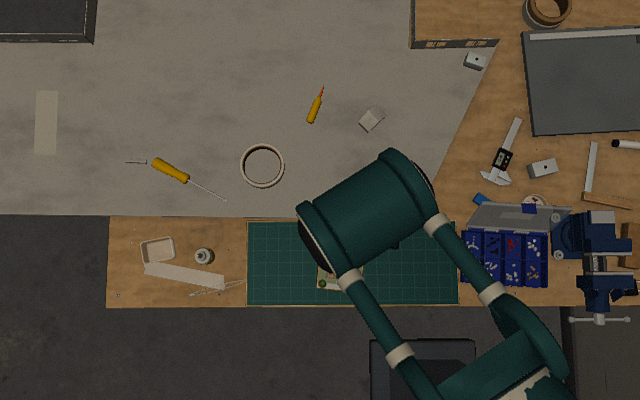

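```bash
python3 - <<'E'
from rep import *
c=dict(np.load('w13.npz')); W=world(c)
# crop scale 2.5 origin (250,90); f.png offset 400
for n,(u,v) in dict(deckG=(580,60),deckF=(580,115),roof_front=(545,165),roof_midL=(515,235),roof_midR=(640,235),box=(580,290)).items():
    a,b=int((u-400)/2.5+250),int(v/2.5+90); print(n,np.median(W[b-2:b+3,a-2:a+3,2]).round(4))
rep('w13.npz','roof',[(99,152),(257,150),(254,328),(103,328)],2.5,(250,90),.089)
rep('w13.npz','ground front',[(108,36),(250,36),(250,36),(108,36)],2.5,(250,90),.039)
rep('w13.npz','first front',[(101,94),(253,94),(253,94),(101,94)],2.5,(250,90),.059)
E
```

```text
deckG 0.0397
deckF 0.0591
roof_front 0.0855
roof_midL 0.0852
roof_midR 0.0853
box 0.102
roof [468.2 321.5] L 62.1 B 52.3 h -5.8
ground front [400.7 327.8] L 0.0 B 53.7 h 0.0
first front [420.8 325.4] L 0.0 B 54.9 h 0.0
```

```bash
python3 -c "
from workcell import bot
print(bot.finish_job())"
```

```text
the job is handed in; nothing more can be done
None
```

I rebuilt the house on its plot in the order asked: ground floor, first floor, top floor, then roof. Each part was gripped across the 54 mm sides and lowered until contact was felt before release. I handed the job in at about 42.5 s.

**Final checks from the last wrist and scene pictures:**
- **Seating:** the last part down, the roof box, has its top at z 102 mm, against 101 mm expected. The roof slab is level to within 0.3 mm, so the stack is fully seated. At release the first floor, top floor and roof were each within 0.3 mm of the expected seated height. The ground floor was about 0.5 mm low on the measured z.
- **Alignment:** the rear walls measure x ≈ 499–500.5 mm, in line to about 1.5 mm. The heading is about −5.8°, with the terraces facing the trees.
- **Bystanders:** the bottle, tape and grey block are at the same pixels in the top view as at the start, and the gripper is open and clear of the house.
- **Contact force:** the highest I read was about 25 N vertical (27 N in all), while pressing the ground floor down to confirm it was seated.

**Disagreements:**
- The wrist and top cameras differed by about 2 mm on positions. I placed by the wrist camera's relative readings.
- The wrist camera's depth put the held ground floor about 4 mm higher in the jaws than the arm's position reading did. Contact with the plot agreed with the arm's reading.
- The tool drifted to a tilt of up to 3.8° in the air, and 1.5–1.9° when the upper three parts were placed. The final pictures show no tilt in the roof.

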